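Set the fallen reel caddy on its kickstand and steady it

ROBOT

A 6-joint arm with a two-finger parallel gripper is mounted at the origin on a cart in front of the work surface, level with it; the furniture and walls round the work are solid. World frame = base frame: x ahead of the robot, y to its left, z up, the work surface at z = 0. Lengths are in m, angles in rad, forces in N, time in s.
With the tool pointing down it reaches from about 0.3 to 1 m from the base axis. Payload 5.1 kg.
Tool frame: the origin (TCP) lies at the very end of the fingers, on their centre line; the grasp point (between the pads) lies 19 mm behind it; z points along the fingers, y is the direction in which the jaws open and shut (so a half turn about z gives the same grasp; the last joint's range is limited). The gripper opens to 95 mm and grips with 3 to 60 N. Pads are 20 mm wide; open, the fingers measure 119 mm over their backs; the gripper's body (75 mm by 180 mm) begins 59 mm behind the grasp point.
Start: joints at [-1.389, 0.124, 1.65, -0, 1.367, -0.083], TCP at [0.17, -0.627, 0.215] pointing down, gripper open.
Joint ranges: [-2.61, 2.61], [-1.02, 2.33], [0.03, 2.71], [-1.35, 4.49], [0.32, 2.68], [-2.91, 2.91]. Speed limits (rad/s): [2.57, 2.57, 3.14, 3.14, 3.14, 3.14].

INTERFACE

Orientations are given as a unit quaternion [w, x, y, z].
In Python, from station import arm gives the robot as it stands. The module is installed in compiled form; this text tells all that it offers.
- The arm moves only by the tool servo_tool, never from a script. Its arguments are lists of equal length, an entry for each row: "xyz": the shift along the world's x, y, z in cm, a list of three; "angular": the turn, a rotation vector about the world's x, y, z in rad, a list of three. A call has 1 to 8 rows; each row is the pose to reach, as a shift and turn from the pose commanded when the call began; what a row does not reach only later rows make up. A row lasts 1/10 s, in which the tool goes at most 50 mm and 8.59 degrees, less where a joint would pass 70% of its speed; a pose out of reach is approached as far as the arm can. A call with a gripper value outside its range is refused whole. "hand" is the opening in per cent of the stroke, from 0 (shut) to 100 (fully open), set as the call begins (left out, the last holds). The fingers move at their own pace and stop on an object; the grip force is fixed at half the most. Time passes only in rows, so rows that repeat a pose let the fingers close. It gives the time, the measured TCP pose, the force and the opening at its end, in the units of the state.
- arm.get_obs(): the state, without advancing time (a new reading comes with each control period).
- arm.read_camera(name): name is "scene" or "top" or "wrist"; returns (picture, depth): 400x640x3 uint8, red, green, blue; 400x640 float32, m along the optical axis (not along the pixel's ray), 0 where there is no reading.
- arm.camera_model(name): a dict with "vertical_fov" (degrees; the focal length in pixels is half the picture's height over the tangent of half this angle, whatever the lens; pixels are square), "cx", "cy" (the principal point, pixels), "k1" (the pictures are not rectified: a ray, as slopes to the right and down, at radius r is drawn at 1 + k1 r^2 times it, then the intrinsics apply), "eye" and "rotation" of the camera in the world; the wrist camera has in their place "hand_eye" (4x4, takes a point from camera to tool coordinates, whose origin is the TCP and whose axes are the flange's). Camera axes: x right, y up, looking along -z (the intrinsics and any distortion apply to the point x, -y, -z); pixel columns grow to the right and rows downward; lengths in m; the calibration is good to about 2 mm. A picture is of the moment at which its call begins: read the wrist's pose just before it. camera_model takes no time and is no camera call.
- arm.close_job(): hands the job in, once; it reports no verdict.
Trained networks look in the newest picture that a camera, given by its name, has taken for a name from the list of things; names that differ only in an ending like _2 or _b are one class to them, and where a whole thing is asked for, a point or a joint stands for the part that bears it (a point fixed in the world has none). Each returns a list of dicts, best first, with "score" (0 to 1); they miss things now and then, are a little off and sometimes report something else, mostly with a low value. They report only what shows in the picture. A call takes as long as a camera call. They do not tell look-alikes from the thing itself.
- arm.spot_in(label, camera): "point" ([column, row] in pixels, amid what is visible of it).
- arm.trace(label, camera): "mask" (400x640 bool, what is visible of it) and "point" ([column, row] in pixels, amid what is visible of it).
The state is a dict: "time": time; "joint_positions": joint angles; "dq": joint speeds; "joint_efforts": joint torques, N m; "position": TCP position; "ee_rot": TCP orientation; "ft_force": force on the tool from outside, world axes, zero at the start; "moment": the same for the moment, N m; "width": finger opening in m.
Only numpy, scipy, OpenCV 4.12 (cv2) and the standard library are available. Lean on these libraries where they do the work, as an engineer would, in place of code of your own. Each camera call takes 0.05 s, during which the arm holds its last target.

TASK

The little rod-frame caddy with the solder reel has fallen on its back behind the grey strip mat, and I am about to pull solder off it towards the front of the bench. First slide the flux pot, which stands where the kickstand must come down, sideways until it is wholly inside the free ring on the mat, without lifting it (its lid is loose) and without disturbing the tin of screws or the loose parts nearby. Then flip the kickstand over its spring's dead centre until it snaps fully out, tip the caddy up by its handle bar on to its foot bar and kickstand, and finish still gripping the handle bar so that it stays fully upright: let go, it would fall over backwards again.

Things in the scene. Friction and masses are not known exactly. Their poses are not given: they have to be found in the camera images.
- caddy: reel caddy: steel rod frame, 124 mm wide, 174 mm tall, 0.7 kg, with a 56 mm reel 94 mm up. Starts on its back, on the reel's rim and foot bar, frame rising 23 degrees from foot bar (nearer) to handle bar. Origin: underside of foot bar, middle. z up the frame (vertical when upright), y along the foot bar, x to its back (towards the worktop while lying). Unheld, it tips over to +x from upright
- foot_bar (a point): centre of the foot bar (124 mm long along the caddy's y, rubber ends 14 mm thick), 7 mm above the body's origin; the caddy is tipped up about this bar
- handle (a point): centre of the handle bar at the top of the frame: round, 12 mm thick, 60 mm free length along the caddy's y, 161 mm from the foot bar's centre, 40 mm clear of the reel; some 70 mm above the worktop at the start, 168 mm when upright. It can turn between the finger pads as the caddy is tipped up
- leg_pivot (a point): the kickstand's pivot on the front of the caddy, at (-14, -12, 65) mm in the caddy's frame. The leg swings about an axis along (-0.707, 0, 0.707) in the caddy's frame, positive by the right-hand rule
- leg_tip (a point): centre of the rounded end of the kickstand's rubber foot: one straight leg, 80 mm from pivot to here, 9 mm thick, the last 20 mm 14 mm thick. Stowed, it lies along the caddy's +y, 43 mm above the worktop, its foot sticking out 29 mm past the frame's upright (8 mm thick, at y = 42 mm). Out, it points down and forwards (-x); its foot meets the mat when the caddy is upright
- kickstand (a joint): angle of the kickstand, rad: 0 stowed, 1.75 fully out against its stop. A coil spring holds it at either end; dead centre is at about 0.87. A push of 1 to 3 N near its foot swings it, towards the foot bar and up from the worktop while the caddy lies; past dead centre it snaps out by itself
- pot_centre (a point): centre, 18 mm above its underside, of the cream-coloured flux pot with lid: round, 35 mm across the body, 38 mm across and 38 mm tall over the lid, 90 g. It starts standing in the middle one of three rings in a row on the strip mat (286x90 mm, 3 mm thick)
- ring_free_centre (a point): centre, at the mat's surface, of the empty one of the two outer rings moulded on the mat: 72 mm across, a flat mark only. It is 95 mm sideways from the middle ring, to the left or to the right
- tin_centre (a point): centre of the open tin of screws, 63 mm across and 29 mm tall, standing in the other outer ring; to be left alone
- pcb_green: loose green circuit board, 50x62x19 mm, left of the mat; a bystander. Origin under its centre
- big_cap: loose blue can capacitor, 25 mm across, 44 mm tall, standing right of the mat; a bystander. Origin under its centre
- relay: loose clear-cased relay, 28x21x36 mm, right of the mat; a bystander. Origin under its centre
Not all that is in view belongs to the job. What is shaped like the part that bears pot_centre but orange or turquoise is not meant.

How it is judged:
By the outcome, as a careful person would: the job done as asked, in the order asked, and still so for the second after the job is handed in, while the arm keeps its last pose, push and grip.
It also fails if it takes over 61 s, if anything falls off the work surface, if the arm or the gripper's body presses on something with over 40 N, if the wrist force passes 120 N, or if a joint passes its speed limit or range.

## Working session

There is one attempt and no reset: what is moved stays moved. The work goes in short steps, Python scripts to look and compute and a tool call to move; the robot and the scene stay as the last step left them, time stands still between calls to the robot, and variables do not carry over. Pictures are saved under pics/ and viewed, and the job is handed in when it is done.

Besides the shell and the picture viewer there is one more tool, called by a JSON object that holds its "fn" and its "kwargs", one argument or row to a line. servo_tool: Moves the arm, as the interface text tells. Its arguments: {"type":"object","properties":{"xyz":{"type":"array"},"angular":{"type":"array"},"hand":{"type":"number"}},"required":["xyz","angular"]}

```bash
mkdir -p pics; cat > h.py <<'E'
import numpy as np, cv2
from station import arm
from scipy.spatial.transform import Rotation as R
def qR(q): return R.from_quat([q[1],q[2],q[3],q[0]])
def campose(name,obs=None):
    m=arm.camera_model(name)
    if 'eye' in m:
        r=np.array(m['rotation'],float)
        if r.shape!=(3,3): r=qR(r).as_matrix()
        return m,np.array(m['eye']),r
    T=np.array(m['hand_eye']); Rt=qR(obs['ee_rot']).as_matrix()
    return m,np.array(obs['position'])+Rt@T[:3,3],Rt@T[:3,:3]
def intr(m):
    f=200/np.tan(np.radians(m['vertical_fov'])/2)
    return f,m['cx'],m['cy'],m['k1']
def rays(name,px,obs=None):
    m,e,r=campose(name,obs); f,cx,cy,k=intr(m)
    px=np.atleast_2d(np.array(px,float))
    d=(px-[cx,cy])/f; u=d.copy()
    for _ in range(20): u=d/(1+k*(u**2).sum(1,keepdims=True))
    c=np.c_[u[:,0],-u[:,1],-np.ones(len(u))]
    return e,c@r.T   # unit depth along axis
def atz(name,px,z,obs=None):
    e,d=rays(name,px,obs); return e+d*((z-e[2])/d[:,2])[:,None]
def atdepth(name,px,dep,obs=None):
    e,d=rays(name,px,obs); return e+d*np.atleast_1d(dep)[:,None]
def cloud(name,dep,obs=None):
    v,u=np.mgrid[0:400,0:640]; P=atdepth(name,np.c_[u.ravel(),v.ravel()],dep.ravel(),obs)
    P[dep.ravel()<=0]=np.nan
    return P.reshape(400,640,3)
def proj(name,P,obs=None):
    m,e,r=campose(name,obs); f,cx,cy,k=intr(m)
    c=(np.atleast_2d(P)-e)@r; u=np.c_[c[:,0],-c[:,1]]/-c[:,2:3]
    u=u*(1+k*(u**2).sum(1,keepdims=True)); return u*f+[cx,cy]
def save(n,im): cv2.imwrite('pics/'+n,cv2.cvtColor(im,cv2.COLOR_RGB2BGR))
E
python3 - <<'E'
from h import *
o=arm.get_obs(); print(o)
for n in ['scene','top','wrist']:
    print(n,arm.camera_model(n))
for n in ['scene','top']:
    p,d=arm.read_camera(n); save(n+'0.png',p); np.savez(n+'0.npz',p=p,d=d)
E
```

```text
{'time': 0.0, 'joint_positions': array([-1.38862079e+00,  1.24508718e-01,  1.65163587e+00, -2.28142324e-05,
        1.36748075e+00, -8.25644057e-02]), 'dq': array([ 0.00100988,  0.00097625,  0.00254699, -0.00024519, -0.00154279,
        0.00037735]), 'joint_efforts': array([-1.09602377e-03, -4.17603350e+01, -3.59933817e+01,  7.73496483e-02,
        4.91590658e-02, -1.86502380e-04]), 'position': array([ 0.16995255, -0.62674271,  0.21340724]), 'ee_rot': array([-1.01452566e-03,  9.91251063e-01,  1.31985975e-01, -6.17545251e-05]), 'ft_force': array([-0.04233762, -0.20608491,  0.76148483]), 'moment': array([-0.02871248, -0.03912313,  0.01831021]), 'width': 0.09536448002952806}
scene {'vertical_fov': 56.81859507176561, 'cx': 319.1198220827927, 'cy': 197.61560484754594, 'k1': -0.016338097618963245, 'eye': array([0.09207869, 0.42853627, 0.53451703]), 'rotation': array([-0.24385175, -0.13295147,  0.47216513,  0.8366124 ])}
top {'vertical_fov': 43.34698349145559, 'cx': 325.71872813093063, 'cy': 196.95289118563085, 'k1': 0.054610529334205245, 'eye': array([ 0.30162158, -0.2329808 ,  1.14521982]), 'rotation': array([-0.69772001, -0.06782286,  0.07137873,  0.70957165])}
wrist {'vertical_fov': 65.68703534226395, 'cx': 321.2846540587647, 'cy': 197.03807440015441, 'k1': -0.03508294826329433, 'hand_eye': array([[-6.19332467e-04,  9.58376418e-01,  2.85507018e-01,
         8.14619726e-02],
       [ 9.99999095e-01,  9.34536308e-04, -9.67771842e-04,
        -1.60395478e-04],
       [-1.19430639e-03,  2.85506160e-01, -9.58376130e-01,
        -1.70379371e-01],
       [ 0.00000000e+00,  0.00000000e+00,  0.00000000e+00,
         1.00000000e+00]])}
```

View pics/scene0.png

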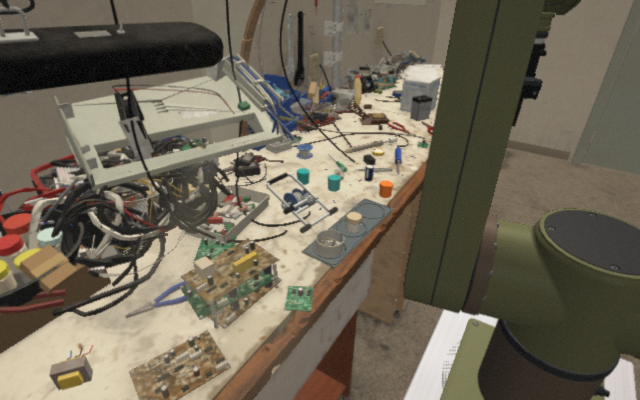

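View pics/top0.png

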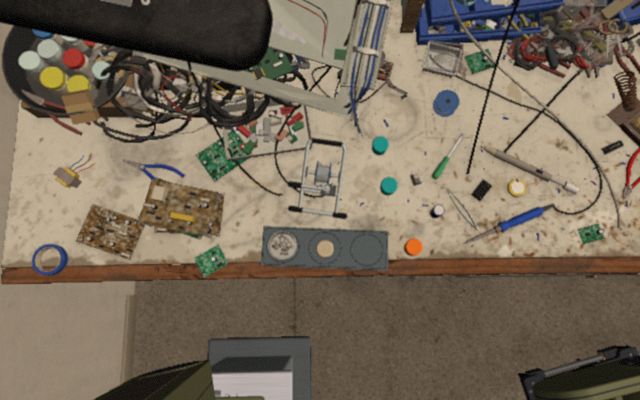

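Scene: the caddy lies at about (320,180) in the top view. The mat is at (325,248), with the tin in its left ring (282,245), the cream pot in the middle (325,248) and the free ring on the right (367,250). Candidates for the pot are cream (325,248), orange (414,246), turquoise (380,145) and (389,186), and a whitish cup (517,187). By the description I choose the cream one on the mat.

```bash
python3 - <<'E'
from h import *
z=np.load('top0.npz'); p,d=z['p'],z['d']
save('topc.png',cv2.resize(p[125:275,230:450],None,fx=3.6,fy=3.6,interpolation=cv2.INTER_CUBIC))
s=np.load('scene0.npz'); sp,sd=s['p'],s['d']
save('scenec.png',cv2.resize(sp[140:280,240:420],None,fx=4.2,fy=4.2,interpolation=cv2.INTER_CUBIC))
C=cloud('top',d); np.save('topC.npy',C)
S=cloud('scene',sd); np.save('scC.npy',S)
for n,q in dict(pot=(325,248),tin=(282,245),ring=(367,250),foot=(315,214),handle=(320,142),reel=(320,180),orange=(414,246),table=(400,215),pcb=(210,262),cap=(437,211),relay=(481,190),matL=(265,245),matR=(386,250)).items():
    print(n,C[q[1],q[0]].round(3))
for l in ['pot_centre','caddy','handle','foot_bar','leg_tip','leg_pivot','tin_centre','big_cap','relay','pcb_green']:
    for c in ['top','scene']:
        r=arm.spot_in(l,c); 
        print(l,c,[(np.round(x['point'],1).tolist(),round(x['score'],2)) for x in r[:3]])
E
```

```text
pot [ 0.408 -0.237  0.041]
tin [ 0.419 -0.141  0.014]
ring [ 0.406 -0.332  0.002]
foot [ 0.49  -0.215  0.001]
handle [ 0.64  -0.23   0.075]
reel [ 0.564 -0.228  0.03 ]
orange [ 0.41  -0.432  0.038]
table [ 0.486 -0.412 -0.003]
pcb [0.385 0.021 0.005]
cap [ 0.486 -0.486  0.044]
relay [ 0.537 -0.595  0.019]
matL [ 0.421 -0.101  0.002]
matR [ 0.405 -0.375  0.007]
pot_centre top [([411.9, 244.2], 0.7), ([378.7, 145.4], 0.7), ([439.5, 208.9], 0.69)]
pot_centre scene [([302.6, 206.8], 0.72), ([386.0, 189.0], 0.67), ([351.9, 219.8], 0.6)]
caddy top [([324.4, 182.7], 0.74)]
caddy scene [([303.1, 203.5], 0.78)]
handle top [([320.1, 181.9], 0.73), ([322.5, 248.7], 0.31)]
handle scene [([297.7, 205.0], 0.64)]
foot_bar top [([321.1, 182.4], 0.76)]
foot_bar scene [([301.3, 202.6], 0.83), ([353.6, 220.5], 0.31)]
leg_tip top [([305.8, 185.2], 0.67), ([324.1, 181.7], 0.39)]
leg_tip scene [([339.9, 171.8], 0.64), ([294.4, 206.4], 0.45)]
leg_pivot top [([309.1, 183.8], 0.69)]
leg_pivot scene [([294.5, 204.8], 0.49), ([329.2, 244.7], 0.45)]
tin_centre top [([281.8, 246.9], 0.79)]
tin_centre scene [([328.4, 242.6], 0.82)]
big_cap top [([438.4, 208.7], 0.46)]
big_cap scene [([339.2, 170.0], 0.69), ([371.3, 172.9], 0.64)]
relay top [([417.3, 174.4], 0.43)]
relay scene [([351.0, 219.3], 0.74), ([337.6, 170.6], 0.56), ([293.3, 204.5], 0.41)]
pcb_green top [([437.4, 210.2], 0.68), ([210.7, 259.1], 0.57)]
pcb_green scene [([301.0, 298.8], 0.73), ([299.1, 204.1], 0.35)]
```

View pics/topc.png

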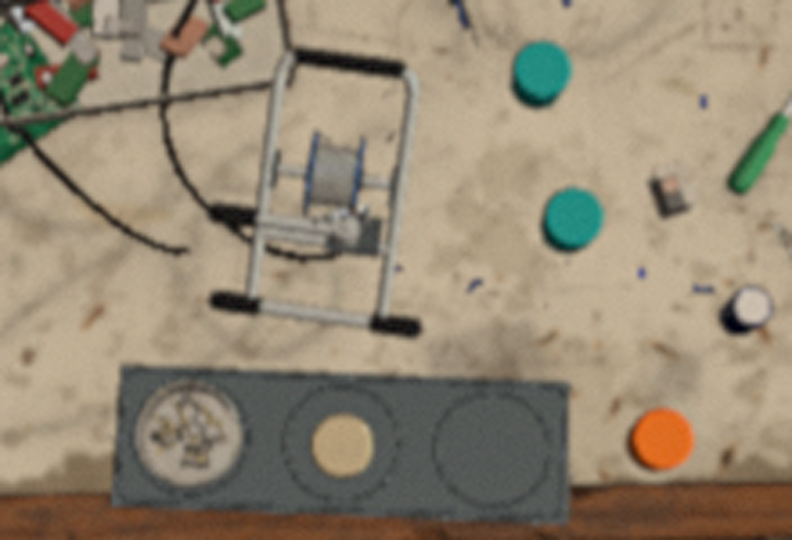

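View pics/scenec.png

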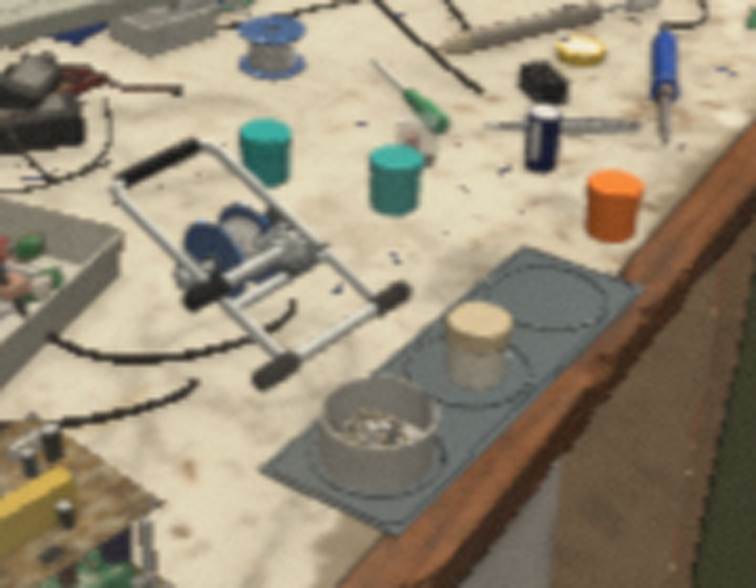

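```bash
cat > fit.py <<'E'
from h import *
from scipy.optimize import least_squares
def caddyR(yaw,pitch):
    h=np.array([np.cos(yaw),np.sin(yaw),0]); u=np.array([0,0,1.])
    z=h*np.cos(pitch)+u*np.sin(pitch); x=h*np.sin(pitch)-u*np.cos(pitch)
    return np.c_[x,np.cross(z,x),z]
def c2w(P,fx,fy,yaw,pitch=np.radians(23)):
    # fx,fy: foot bar centre
    return np.array([fx,fy,.007])+(np.atleast_2d(P)-[0,0,.007])@caddyR(yaw,pitch).T
E
python3 - <<'E'
from fit import *
z=np.load('top0.npz'); p=z['p']; s=np.load('scene0.npz')['p']
# mat
hsv=cv2.cvtColor(p,cv2.COLOR_RGB2HSV); 
m=np.zeros((400,640),np.uint8); sub=p[220:275,255:395].astype(int)
print(p[255,345],p[232,300],p[262,383])
mm=((sub[...,2]-sub[...,0])>0)&(sub.sum(2)<330)
m[220:275,255:395]=mm*255; m=cv2.morphologyEx(m,cv2.MORPH_OPEN,np.ones((3,3)))
m=cv2.morphologyEx(m,cv2.MORPH_CLOSE,np.ones((9,9)))
c=max(cv2.findContours(m,0,1)[0],key=cv2.contourArea)[:,0]
W=atz('top',c,.003)[:,:2].astype(np.float32)
r=cv2.minAreaRect(W*1000); print('mat',r); bx=cv2.boxPoints(r)
cen=np.array(r[0])/1000
e=[bx[1]-bx[0],bx[2]-bx[1]]; L=max(e,key=np.linalg.norm); L=L/np.linalg.norm(L); L*=np.sign(L[1])
print('cen',cen,'dir',L,'free',cen-.095*L,'tin',cen+.095*L)
print('tin',C if 0 else atz('top',[[282.3,246]],.029), 'pot lid',atz('top',[[325,248.6]],.041),'scene pot lid',atz('scene',[[240+479/4.2,140+322/4.2]],.041))
K=np.array([[0,.062,.007],[0,-.062,.007],[0,.030,.168],[0,-.030,.168],[-.014,.075,.065]])
t=np.array([[213,300],[418,327],[290,58],[403,70],[212,213]])/3.6+[230,125]
sc=np.array([[258,378],[405,290],[118,183],[200,143],[190,302]])/4.2+[240,140]
f=lambda v:np.r_[(proj('top',c2w(K,*v))-t).ravel(),(proj('scene',c2w(K,*v))-sc).ravel()]
g=least_squares(f,[.49,-.22,0]); print(g.x,f(g.x).reshape(-1,2).round(1).tolist())
v=g.x; np.save('cad.npy',v)
for n,P in dict(handle=[0,0,.168],tip=[-.014,.068,.065],pivot=[-.014,-.012,.065],out=[-.0697,-.0263,.0093]).items(): print(n,c2w(P,*v).round(4))
print('upright handle',v[:2],'tip out upright',c2w([-.0697,-.0263,.0093],*v,np.pi/2))
C=np.load('topC.npy')
for x0 in np.arange(.36,.9,.06): print(round(x0,2),[ (round(float(np.nanmax(q[:,2])),2) if len(q:=C[(C[...,0]>=x0)&(C[...,0]<x0+.06)&(C[...,1]>=y0)&(C[...,1]<y0+.06)]) else None) for y0 in np.arange(-.6,.24,.06)])
E
```

```text
[84 86 85] [81 86 84] [89 92 89]
mat ((411.21502685546875, -235.8900909423828), (278.8670959472656, 83.93086242675781), 87.0455322265625)
cen [ 0.41121503 -0.23589009] dir [0.05154238 0.9986708 ] free [ 0.4063185  -0.33076382] tin [ 0.41611155 -0.14101636]
tin [[ 0.41532901 -0.14244799  0.029     ]] pot lid [[ 0.40679471 -0.23691661  0.041     ]] scene pot lid [[ 0.40664633 -0.23276704  0.041     ]]
[ 0.49399633 -0.22163586 -0.15606225] [[1.7, 0.0], [-1.6, -0.1], [2.8, -0.6], [-1.9, -0.3], [-1.5, -0.2], [1.9, 0.3], [-0.6, 0.2], [1.7, -1.0], [-1.3, 0.5], [-0.4, 0.9]]
handle [[ 0.6404 -0.2447  0.0699]]
tip [[ 0.5519 -0.1619  0.0425]]
pivot [[ 0.5395 -0.2409  0.0425]]
out [[ 0.4651 -0.2437  0.0721]]
upright handle [ 0.49399633 -0.22163586] tip out upright [[ 0.42105559 -0.2367828   0.0093    ]]
0.36 [0.02, 0.01, 0.05, 0.04, 0.01, 0.05, 0.05, 0.04, 0.04, 0.01, 0.03, 0.01, 0.01, 0.02]
0.42 [0.02, 0.05, 0.04, 0.04, 0.01, 0.05, 0.05, 0.04, 0.04, 0.01, 0.1, 0.1, 0.08, 0.03]
0.48 [0.03, 0.05, 0.05, 0.04, 0.01, 0.05, 0.05, 0.03, 0.01, 0.08, 0.09, 0.1, 0.1, 0.02]
0.54 [0.03, 0.02, 0.04, 0.04, 0.01, 0.06, 0.06, 0.05, 0.01, 0.01, 0.07, 0.1, 0.1, 0.01]
0.6 [0.04, 0.02, 0.6, 0.04, 0.2, 0.2, 0.08, 0.04, 0.42, 0.04, 0.03, 0.02, 0.02, 0.02]
0.66 [0.06, 0.01, 0.01, 0.04, 0.28, 0.28, 0.19, 0.45, 0.45, 0.45, 0.44, 0.44, 0.44, 0.43]
0.72 [0.06, 0.05, 0.02, 0.01, 0.31, 0.31, 0.24, 0.45, 0.45, 0.45, 0.46, 0.45, 0.45, 0.45]
0.78 [0.11, 0.05, 0.04, 0.33, 0.34, 0.32, 0.28, 0.25, 0.18, 0.05, 0.19, 0.19, 0.22, 0.18]
0.84 [0.16, 0.24, 0.15, 0.04, None, 0.27, 0.29, 0.29, None, None, None, None, None, 0.13]
0.9 [0.18, 0.18, 0.16, 0.01, None, None, None, None, None, None, None, None, None, None]
```

```bash
python3 - <<'E'
from h import *
for nm in ['topC.npy','scC.npy']:
    C=np.load(nm); 
    print(nm)
    for x0 in np.arange(.54,.80,.02): 
        row=[]
        for y0 in np.arange(-.40,-.08,.02):
            q=C[(C[...,0]>=x0)&(C[...,0]<x0+.02)&(C[...,1]>=y0)&(C[...,1]<y0+.02)]
            row.append('%3d'%(1000*np.nanmax(q[:,2])) if len(q) else ' --')
        print(round(x0,2),' '.join(row))
z=np.load('top0.npz')['p']; save('t2.png',cv2.resize(z[0:170,270:430],None,fx=3.4,fy=3.4,interpolation=cv2.INTER_CUBIC))
s=np.load('scene0.npz')['p']; save('s2.png',cv2.resize(s[20:220,180:400],None,fx=2.9,fy=2.9,interpolation=cv2.INTER_CUBIC))
E
```

```text
topC.npy
0.54  43  43   4   5   7   5  47  53  56  52  51  53  52   6   9   9
0.56  42  42   6   5   7   6  52  58  53  58  46   5  11   5   6   9
0.58   6   6   6   6   5  60  62  58  53  58  56   5  10  11   7   8
0.6   5   5   5   5   6  66  65   5  50  60  63   4   7  13   4   4
0.62  39  42  42   5 172  73  78  79  77  71  70  39  37  39  37  38
0.64  42  43  44   5 198 199  76  79  79  76  37  38   9  30 424 423
0.66   3  40  39   8 219 231 182 177 174  39   9  23 421 436 438 436
0.68   7   4   6 265 258 251 270 188 186 185 182 178 436 441 441 440
0.7   8   6   6 275 269 281 277 185 187 188 190 187 441 446 445 444
0.72   7   5 286 299 301 287 279   5   5  37 185 190 448 450 449 449
0.74   5   7 294 300 301 298 268 241 225 131  33  43 449 451 451 451
0.76   6   4 305 303 301 307 249 246 239 229 229 230 180 178 192 187
0.78  23  10 312 313 314 316 247 250 244 240 239 234 232 229 180  --
scC.npy
0.54  40  40   1   2   1   1  41  51  54  52  49  51  51   7   7   7
0.56  41  39   2   2   1  --  50  57  48  55  43  46   7   7   2   7
0.58   1   2   3   1  --  --  59  56  55  55  52   2   7   8   2   2
0.6   3   3   1   1  --  67  65  40  44  58  61   3   2  11   3   2
0.62  37  40  40   2 170  72  76  75  73  70  70  37  37  39  38  37
0.64  40  41  40   3 199 195  75  75  77  75  68  36  18  21 412 416
0.66  --  39   2   2 221 224 178 174 173  38   5  21  30 431 433 433
0.68   3   2   2 265 252 247 267 184 184 183 181 174  43 437 438 438
0.7   1   3   2 273 266 277 276 184 185 186 186 184 181 442 442 442
0.72   3   1 284 296 298 287 278   2  --  34 186 187 187 447 446 446
0.74   2   1 292 298 299 295 266 238 223 129 100  41  80 450 451 451
0.76   2   3 301 301 293 304 247 240 235 228 226 224 177 451 452 453
0.78  23  10 311 308 311 314 245 248 240 238 232 232 230 227 225 184
```

View pics/t2.png

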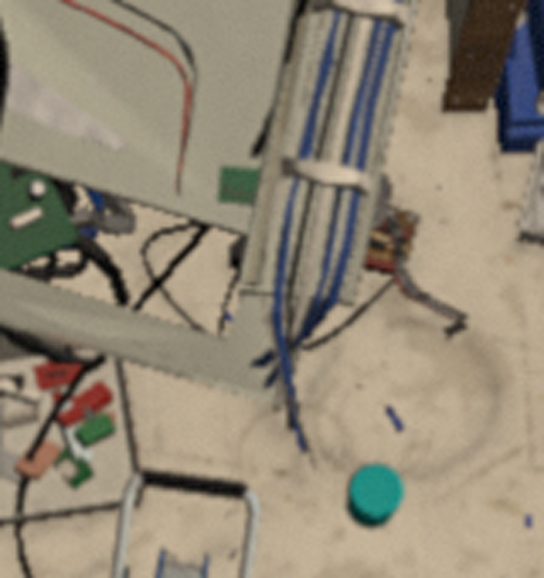

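View pics/s2.png

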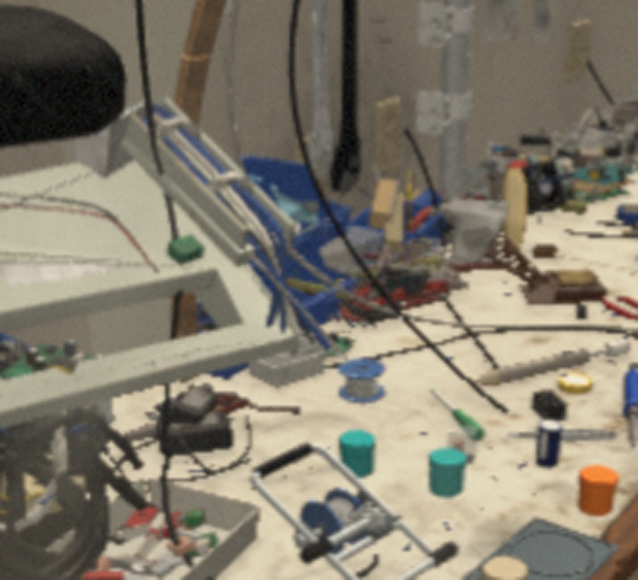

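```bash
python3 - <<'E'
from h import *
z=np.load('top0.npz'); p,d=z['p'],z['d']
C=np.load('topC.npy')
save('g.png',cv2.resize(p[300:400,430:640],None,fx=3.6,fy=3.6,interpolation=cv2.INTER_CUBIC))
w,wd=arm.read_camera('wrist'); save('w0.png',w)
print(proj('top',arm.get_obs()['position']))
for v in range(340,400,8): print(v,[tuple((C[v,u]*1000).round().tolist()) for u in range(500,640,18)])
E
```

```text
[[552.15292694 372.44544852]]
340 [(140.0, -882.0, -804.0), (140.0, -948.0, -803.0), (140.0, -1012.0, -800.0), (139.0, -1077.0, -799.0), (140.0, -1138.0, -792.0), (139.0, -1204.0, -794.0), (139.0, -1267.0, -793.0), (138.0, -1341.0, -810.0)]
348 [(112.0, -879.0, -802.0), (111.0, -946.0, -805.0), (111.0, -1012.0, -806.0), (112.0, -1072.0, -795.0), (111.0, -1141.0, -804.0), (112.0, -1199.0, -791.0), (219.0, -680.0, 305.0), (222.0, -693.0, 330.0)]
356 [(85.0, -873.0, -792.0), (84.0, -941.0, -800.0), (84.0, -1004.0, -796.0), (84.0, -1069.0, -797.0), (83.0, -1138.0, -805.0), (83.0, -1199.0, -800.0), (208.0, -674.0, 313.0), (211.0, -688.0, 336.0)]
364 [(57.0, -872.0, -798.0), (57.0, -936.0, -794.0), (56.0, -1001.0, -796.0), (57.0, -1064.0, -792.0), (196.0, -620.0, 309.0), (198.0, -639.0, 325.0), (218.0, -582.0, 483.0), (222.0, -588.0, 512.0)]
372 [(29.0, -870.0, -799.0), (29.0, -934.0, -796.0), (185.0, -561.0, 314.0), (184.0, -590.0, 309.0), (209.0, -536.0, 487.0), (211.0, -549.0, 504.0), (214.0, -559.0, 525.0), (216.0, -573.0, 536.0)]
380 [(3.0, -865.0, -792.0), (2.0, -931.0, -797.0), (177.0, -551.0, 335.0), (203.0, -504.0, 508.0), (206.0, -518.0, 525.0), (208.0, -529.0, 542.0), (210.0, -544.0, 552.0), (211.0, -558.0, 561.0)]
388 [(-25.0, -865.0, -799.0), (-25.0, -928.0, -797.0), (198.0, -475.0, 527.0), (200.0, -488.0, 543.0), (203.0, -501.0, 558.0), (204.0, -516.0, 567.0), (204.0, -536.0, 565.0), (203.0, -556.0, 561.0)]
396 [(-51.0, -860.0, -793.0), (-54.0, -929.0, -806.0), (189.0, -474.0, 527.0), (194.0, -482.0, 555.0), (196.0, -497.0, 565.0), (196.0, -514.0, 567.0), (196.0, -535.0, 565.0), (186.0, -584.0, 509.0)]
```

View pics/g.png

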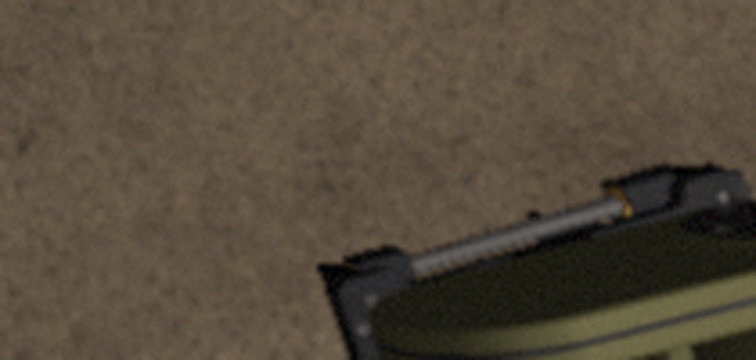

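View pics/w0.png

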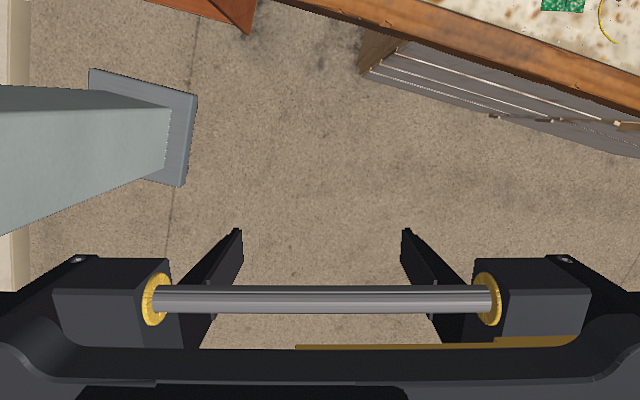

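```bash
cat >> h.py <<'E'
def Rtool(xdir_yaw, tilt_axis=None, ang=0):
    """tool down with tool x at yaw; then rotated about world axis"""
    y=xdir_yaw; X=np.array([np.cos(y),np.sin(y),0]); Z=np.array([0,0,-1.]); M=R.from_matrix(np.c_[X,np.cross(Z,X),Z])
    if tilt_axis is not None: M=R.from_rotvec(np.array(tilt_axis,float)/np.linalg.norm(tilt_axis)*ang)*M
    return M
def go(p,M,o=None):
    o=o or arm.get_obs(); R0=qR(o['ee_rot'])
    rv=(M*R0.inv()).as_rotvec(); d=(np.array(p)-o['position'])*100
    n=max(np.linalg.norm(d)/5,np.degrees(np.linalg.norm(rv))/8.59)
    print('t',round(o['time'],2),'pos',np.round(o['position'],4),'shift cm',d.round(2),'rv',rv.round(3),'rows>=',round(n,1))
E
python3 - <<'E'
from h import *
C=np.load('topC.npy')
for y0 in np.arange(-.33,-.15,.01):
    q=C[(C[...,1]>=y0)&(C[...,1]<y0+.01)&(C[...,2]>.12)&(C[...,0]>.58)&(C[...,0]<.75)]
    if len(q):
        q=q[np.argsort(q[:,0])][:3]; print(round(y0,2),q.round(3).tolist())
print(atz('top',[[366.4,249.7]],.003))
a=np.pi/2-.05
go([.409,-.195,.15],Rtool(a,[1,0,0],-np.radians(10)))
E
```

```text
-0.33 [[0.685, -0.33, 0.255], [0.685, -0.328, 0.254], [0.686, -0.329, 0.258]]
-0.32 [[0.624, -0.316, 0.154], [0.625, -0.316, 0.158], [0.626, -0.316, 0.16]]
-0.31 [[0.633, -0.308, 0.159], [0.635, -0.308, 0.165], [0.635, -0.308, 0.159]]
-0.3 [[0.647, -0.3, 0.168], [0.65, -0.3, 0.167], [0.65, -0.3, 0.171]]
-0.29 [[0.658, -0.288, 0.174], [0.66, -0.29, 0.169], [0.66, -0.282, 0.175]]
-0.28 [[0.663, -0.278, 0.172], [0.664, -0.28, 0.171], [0.664, -0.276, 0.17]]
-0.27 [[0.665, -0.269, 0.174], [0.665, -0.267, 0.173], [0.667, -0.265, 0.174]]
-0.26 [[0.669, -0.257, 0.174], [0.67, -0.253, 0.174], [0.67, -0.259, 0.171]]
-0.25 [[0.672, -0.249, 0.173], [0.673, -0.247, 0.17], [0.673, -0.249, 0.176]]
-0.24 [[0.676, -0.239, 0.175], [0.677, -0.233, 0.173], [0.677, -0.235, 0.171]]
-0.23 [[0.678, -0.229, 0.174], [0.678, -0.227, 0.174], [0.681, -0.223, 0.174]]
-0.22 [[0.683, -0.217, 0.174], [0.683, -0.215, 0.174], [0.684, -0.213, 0.172]]
-0.21 [[0.685, -0.209, 0.174], [0.686, -0.209, 0.176], [0.687, -0.207, 0.17]]
-0.2 [[0.688, -0.195, 0.177], [0.69, -0.197, 0.174], [0.69, -0.192, 0.173]]
-0.19 [[0.691, -0.186, 0.175], [0.692, -0.188, 0.173], [0.694, -0.182, 0.175]]
-0.18 [[0.695, -0.178, 0.176], [0.696, -0.176, 0.174], [0.696, -0.174, 0.174]]
-0.17 [[0.697, -0.166, 0.179], [0.699, -0.168, 0.173], [0.701, -0.164, 0.174]]
-0.16 [[0.698, -0.15, 0.415], [0.7, -0.151, 0.404], [0.701, -0.15, 0.416]]
[[ 0.4063877  -0.33079214  0.003     ]]
t 1.15 pos [ 0.1701 -0.6273  0.2147] shift cm [23.89 43.23 -6.47] rv [-0.151  0.11   1.253] rows>= 10.0
```

{"fn": "servo_tool", "kwargs": {
  "xyz": [
    [4,7,0],
    [8,14,0],
    [12,21,0],
    [15,28,0],
    [18,35,0],
    [21,40,0],
    [23.9,43.2,-3],
    [23.9,43.2,-6.5]
  ],
  "angular": [
    [-0.015,0.011,0.125],
    [-0.03,0.022,0.25],
    [-0.045,0.033,0.375],
    [-0.06,0.044,0.5],
    [-0.075,0.055,0.625],
    [-0.09,0.066,0.75],
    [-0.105,0.077,0.875],
    [-0.12,0.088,1.0]
  ],
  "hand": 21
}}

```text
time: 1.95
position: [0.3612, -0.279, 0.1907]
ee_rot: [0.054, 0.803, 0.592, -0.049]
ft_force: [1.2, -1.2, 1.2]
width: 0.0368
```

```bash
python3 - <<'E'
from h import *
go([.409,-.195,.15],Rtool(np.pi/2-.05,[1,0,0],-np.radians(10)))
E
```

```text
t 1.95 pos [ 0.3612 -0.279   0.1907] shift cm [ 4.78  8.4  -4.07] rv [-0.027  0.026  0.248] rows>= 2.1
```

{"fn": "servo_tool", "kwargs": {
  "xyz": [
    [0,0,0],
    [0,0,0],
    [0,0,0]
  ],
  "angular": [
    [0,0,0],
    [0,0,0],
    [0,0,0]
  ]
}}

```text
time: 2.25
position: [0.3595, -0.2809, 0.1893]
ee_rot: [0.052, 0.804, 0.59, -0.049]
ft_force: [0.4, -0.8, -0.5]
width: 0.0208
```

```bash
python3 - <<'E'
from h import *
go([.409,-.195,.15],Rtool(np.pi/2-.05,[1,0,0],-np.radians(10)))
E
```

```text
t 2.25 pos [ 0.3595 -0.2809  0.1893] shift cm [ 4.95  8.59 -3.93] rv [-0.03   0.022  0.254] rows>= 2.1
```

{"fn": "servo_tool", "kwargs": {
  "xyz": [
    [2,4,0],
    [4.95,8.6,-1],
    [4.95,8.6,-3.9],
    [4.95,8.6,-3.9],
    [4.95,8.6,-3.9]
  ],
  "angular": [
    [-0.015,0.011,0.125],
    [-0.03,0.022,0.254],
    [-0.03,0.022,0.254],
    [-0.03,0.022,0.254],
    [-0.03,0.022,0.254]
  ]
}}

```text
time: 2.75
position: [0.4085, -0.1953, 0.1498]
ee_rot: [0.062, 0.722, 0.686, -0.061]
ft_force: [-0.0, -1.0, 0.1]
width: 0.0201
```

```bash
python3 - <<'E'
from h import *
o=arm.get_obs()
p,d=arm.read_camera('wrist'); save('w1.png',p)
C=cloud('wrist',d,o)
go([.409,-.195,.01],Rtool(np.pi/2-.05,[1,0,0],-np.radians(10)))
print(proj('wrist',[[.408,-.2355,.041],[.4155,-.142,.029]],o))
E
```

```text
t 2.8 pos [ 0.409  -0.1958  0.1507] shift cm [ -0.     0.08 -14.07] rv [0.    0.    0.002] rows>= 2.8
[[321.47964757 213.48255237]
 [324.4891427  113.43774328]]
```

View pics/w1.png

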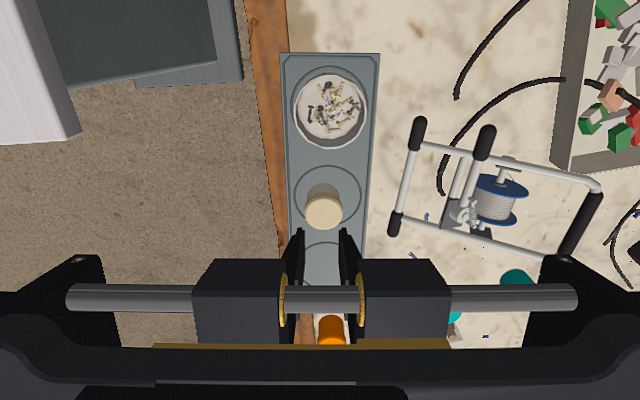

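{"fn": "servo_tool", "kwargs": {
  "xyz": [
    [0,0.1,-4],
    [0,0.1,-8],
    [0,0.1,-12],
    [0,0.1,-14],
    [0,0.1,-14],
    [0,0.1,-14]
  ],
  "angular": [
    [0,0,0],
    [0,0,0],
    [0,0,0],
    [0,0,0],
    [0,0,0],
    [0,0,0]
  ]
}}

```text
time: 3.4
position: [0.4099, -0.1947, 0.0112]
ee_rot: [0.064, 0.722, 0.686, -0.06]
ft_force: [-0.5, -0.4, 0.0]
width: 0.02
```

{"fn": "servo_tool", "kwargs": {
  "xyz": [
    [0,-0.6,0],
    [0,-1.2,0],
    [0,-1.8,0],
    [0,-2.4,0],
    [0,-3,0],
    [-0.05,-3.6,0],
    [-0.05,-4.2,0],
    [-0.1,-4.8,0]
  ],
  "angular": [
    [0,0,0],
    [0,0,0],
    [0,0,0],
    [0,0,0],
    [0,0,0],
    [0,0,0],
    [0,0,0],
    [0,0,0]
  ]
}}

```text
time: 4.2
position: [0.408, -0.2414, 0.0095]
ee_rot: [0.063, 0.721, 0.687, -0.06]
ft_force: [-0.3, 0.7, 1.6]
width: 0.02
```

```bash
python3 - <<'E'
from h import *
o=arm.get_obs(); print(o['position'],o['ft_force'],o['width'])
p,d=arm.read_camera('wrist'); save('w2.png',p)
p,d=arm.read_camera('top'); save('t3.png',cv2.resize(p[190:290,230:450],None,fx=3.6,fy=3.6,interpolation=cv2.INTER_CUBIC))
E
```

```text
[ 0.40804194 -0.24141549  0.00950626] [-0.28553999  0.67872383  1.6379183 ] 0.020003083559482382
```

View pics/w2.png

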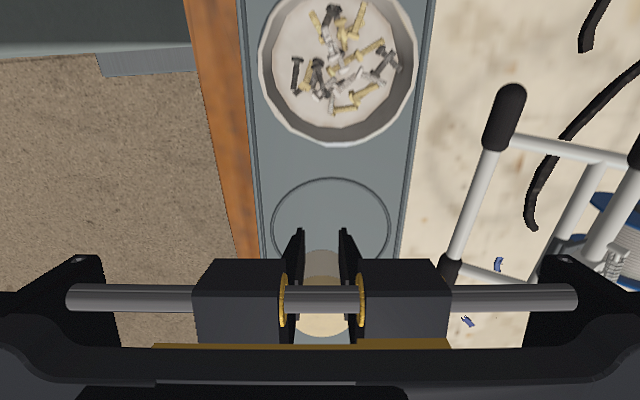

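{"fn": "servo_tool", "kwargs": {
  "xyz": [
    [0,-0.8,0],
    [0,-1.6,0],
    [-0.1,-2.4,0],
    [-0.1,-3.2,0],
    [-0.1,-4,0],
    [-0.15,-4.8,0],
    [-0.2,-5.5,0],
    [-0.2,-5.9,0]
  ],
  "angular": [
    [0,0,0],
    [0,0,0],
    [0,0,0],
    [0,0,0],
    [0,0,0],
    [0,0,0],
    [0,0,0],
    [0,0,0]
  ]
}}

```text
time: 5.1
position: [0.406, -0.3007, 0.0096]
ee_rot: [0.063, 0.722, 0.687, -0.06]
ft_force: [-0.0, -0.0, -0.5]
width: 0.0201
```

{"fn": "servo_tool", "kwargs": {
  "xyz": [
    [0,-0.4,0],
    [0,-0.6,0],
    [0,-0.6,0],
    [0,1.5,0],
    [0,3,2],
    [0,4,7],
    [0,4,10],
    [0,4,10]
  ],
  "angular": [
    [0,0,0],
    [0,0,0],
    [0,0,0],
    [0,0,0],
    [0,0,0],
    [0,0,0],
    [0,0,0],
    [0,0,0]
  ]
}}

```text
time: 5.9
position: [0.4095, -0.2617, 0.1158]
ee_rot: [0.068, 0.721, 0.687, -0.059]
ft_force: [-0.4, 0.2, 0.2]
width: 0.0198
```

```bash
python3 - <<'E'
from h import *
o=arm.get_obs(); print(o['position'],o['ft_force'],o['time'])
p,d=arm.read_camera('wrist'); save('w3.png',p)
p,d=arm.read_camera('scene'); save('s3.png',cv2.resize(p[120:300,220:440],None,fx=3.4,fy=3.4,interpolation=cv2.INTER_CUBIC)); np.savez('s3.npz',p=p,d=d)
p,d=arm.read_camera('top'); save('t3.png',cv2.resize(p[125:275,230:450],None,fx=3.6,fy=3.6,interpolation=cv2.INTER_CUBIC))
E
```

```text
[ 0.40950593 -0.26173681  0.11576552] [-0.37931324  0.23734707  0.21514424] 5.9
```

View pics/s3.png

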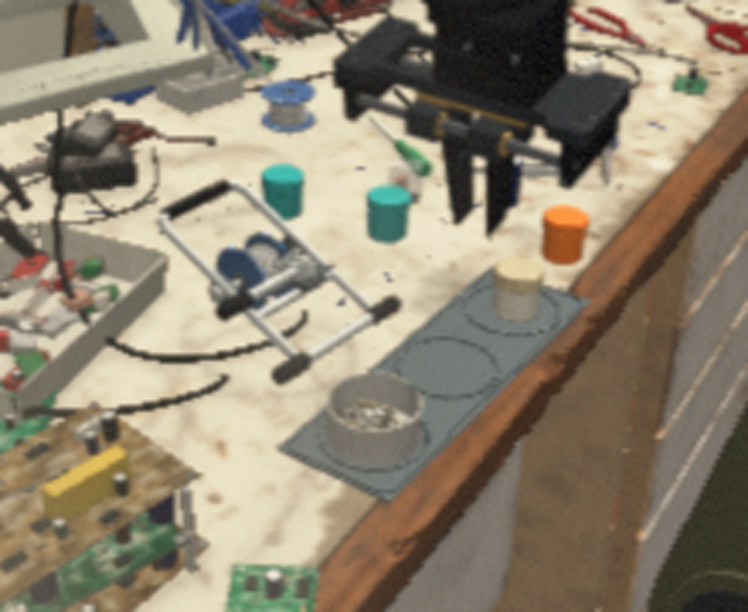

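View pics/t3.png

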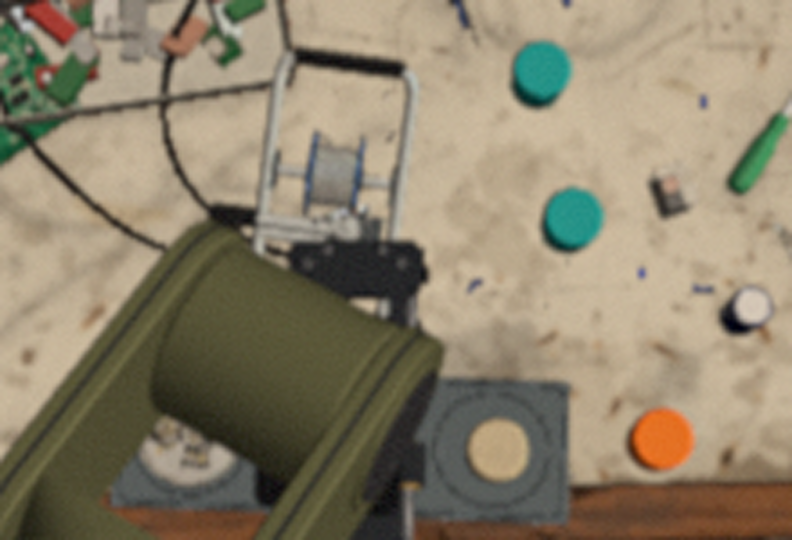

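```bash
cat > kick.py <<'E'
from fit import *
v=np.load('cad.npy'); M=caddyR(v[2],np.radians(23))
a=M@np.array([-.7071,0,.7071]); sh=M@np.array([-.7071,0,-.7071]); yh=M[:,1]
piv=c2w([-.014,-.012,.065],*v)[0]
def tcp(yc,f,depth): return piv+(yc+12)/1000*yh+f/1000*sh-depth/1000*a
MT=Rtool(np.pi/2+v[2],yh,-np.radians(22))
E
python3 - <<'E'
from kick import *
print(MT.as_matrix().round(3),-a.round(3))
go(tcp(62,-27,-90),MT)
for q in [(62,-27,10),(62,-19,10),(62,-5,10),(62,12,10),(59,14,10),(53.7,18.5,10),(46,26.2,10),(37,31.5,10),(30,33.5,10),(26,34,10)]: print(q,(tcp(*q)*100).round(2),((tcp(*q)-tcp(62,-27,10))*100).round(2))
E
```

```text
[[ 0.155  0.916  0.37 ]
 [ 0.988 -0.144 -0.058]
 [ 0.     0.375 -0.927]] [-0.37   0.058 -0.927]
t 6.05 pos [ 0.4057 -0.2596  0.1089] shift cm [20.33  8.26  0.7 ] rv [ 0.132 -0.391 -0.073] rows>= 4.4
(62, -27, 10) [ 57.2  -17.11   2.32] [0. 0. 0.]
(62, -19, 10) [ 56.47 -17.     2.62] [-0.73  0.12  0.3 ]
(62, -5, 10) [ 55.18 -16.8    3.14] [-2.01  0.32  0.82]
(62, 12, 10) [ 53.63 -16.55   3.78] [-3.57  0.56  1.46]
(59, 14, 10) [ 53.4  -16.82   3.85] [-3.8   0.29  1.54]
(53.7, 18.5, 10) [ 52.9  -17.28   4.02] [-4.3  -0.16  1.7 ]
(46, 26.2, 10) [ 52.08 -17.93   4.31] [-5.12 -0.81  1.99]
(37, 31.5, 10) [ 51.45 -18.74   4.51] [-5.75 -1.63  2.19]
(30, 33.5, 10) [ 51.16 -19.4    4.58] [-6.04 -2.29  2.27]
(26, 34, 10) [ 51.05 -19.79   4.6 ] [-6.15 -2.68  2.29]
```

```bash
cat > kick.py <<'E'
from fit import *
v=np.load('cad.npy'); M=caddyR(v[2],np.radians(23))
yh=M[:,1]; hh=np.array([np.cos(v[2]),np.sin(v[2]),0])
piv=c2w([-.014,-.012,.065],*v)[0]
def tcp(yc,f,dz=-9):
    P=piv+(yc+12)/1000*yh+(-.926*f+.9)/1000*hh
    P[2]=.0425+.000375*(f+19)+dz/1000
    return P
MT=Rtool(np.pi/2+v[2])
E
python3 - <<'E'
from kick import *
P=tcp(62,-27); P[2]=.13
go(P,MT)
print((tcp(62,-27)*100).round(2))
for q in [(62,-27),(62,-19),(62,-5),(62,12),(59,14),(53.7,18.5),(46,26.2),(37,31.5),(30,33.5),(26,34)]: print(q,((tcp(*q)-tcp(62,-27))*100).round(2))
E
```

```text
t 6.05 pos [ 0.4057 -0.2596  0.1089] shift cm [17.09  8.77  2.11] rv [ 0.173 -0.01  -0.107] rows>= 3.9
[ 57.66 -17.19   3.05]
(62, -27) [0. 0. 0.]
(62, -19) [-0.73  0.12  0.3 ]
(62, -5) [-2.01  0.32  0.82]
(62, 12) [-3.57  0.56  1.46]
(59, 14) [-3.8   0.29  1.54]
(53.7, 18.5) [-4.29 -0.17  1.71]
(46, 26.2) [-5.12 -0.81  2.  ]
(37, 31.5) [-5.74 -1.63  2.19]
(30, 33.5) [-6.03 -2.29  2.27]
(26, 34) [-6.14 -2.68  2.29]
```

{"fn": "servo_tool", "kwargs": {
  "xyz": [
    [0,2,3],
    [4,5,4],
    [8,8.8,4],
    [12.5,8.8,3],
    [17.1,8.8,2.1],
    [17.1,8.8,2.1],
    [17.1,8.8,2.1],
    [17.1,8.8,2.1]
  ],
  "angular": [
    [0.05,0,-0.02],
    [0.1,0,-0.06],
    [0.173,-0.01,-0.107],
    [0.173,-0.01,-0.107],
    [0.173,-0.01,-0.107],
    [0.173,-0.01,-0.107],
    [0.173,-0.01,-0.107],
    [0.173,-0.01,-0.107]
  ],
  "hand": 0
}}

```text
time: 6.85
position: [0.5757, -0.1718, 0.1294]
ee_rot: [-0.001, 0.76, 0.65, -0.001]
ft_force: [0.2, -0.4, -0.3]
width: 0.0003
```

```bash
python3 - <<'E'
from kick import *
o=arm.get_obs(); go(tcp(62,-27),MT); print(o['ft_force'],o['width'])
o=arm.get_obs(); p,d=arm.read_camera('wrist'); save('w4.png',p); C=cloud('wrist',d,o)
K=c2w([[0,.062,.007],[0,-.062,.007],[0,.03,.168],[0,-.03,.168],[-.014,.075,.065],[-.014,-.012,.065]],*v)
q=proj('wrist',K,o); print(q.round())
im=p.copy()
for x in q: cv2.circle(im,tuple(int(i) for i in x),3,(255,0,0),1)
save('w4.png',im)
E
```

```text
t 6.85 pos [ 0.5757 -0.1718  0.1294] shift cm [ 0.09 -0.   -9.89] rv [ 0.    -0.002  0.   ] rows>= 2.0
[ 0.2179497  -0.40520384 -0.29362429] 0.00027077381404840847
[[247. 191.]
 [255. 299.]
 [413. 249.]
 [407. 311.]
 [292. 187.]
 [294. 277.]]
```

View pics/w4.png

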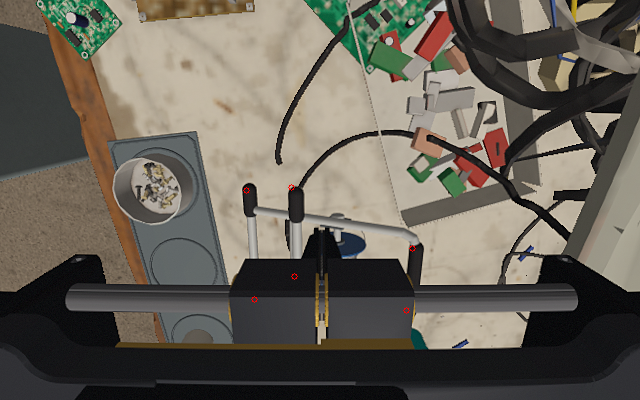

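{"fn": "servo_tool", "kwargs": {
  "xyz": [
    [0.4,0.1,-4],
    [0.4,0.1,-8],
    [0.4,0.1,-9.9],
    [0.4,0.1,-9.9],
    [0.4,0.1,-9.9]
  ],
  "angular": [
    [0,0,0],
    [0,0,0],
    [0,0,0],
    [0,0,0],
    [0,0,0]
  ]
}}

```text
time: 7.4
position: [0.5809, -0.1714, 0.0329]
ee_rot: [0.001, 0.76, 0.65, 0.0]
ft_force: [0.3, -0.8, -0.0]
width: 0.0003
```

```bash
python3 - <<'E'
from kick import *
o=arm.get_obs(); print(o['position'],o['ft_force'])
p,d=arm.read_camera('wrist'); save('w5.png',p)
for q in [(62,-19),(62,-5),(62,12),(59,14),(53.7,18.5),(46,26.2),(37,31.5),(30,33.5),(26,34)]: print(q,((tcp(*q)-o['position'])*100).round(2))
E
```

```text
[ 0.58092092 -0.17140555  0.03294169] [ 0.33492602 -0.81423897 -0.04844084]
(62, -19) [-1.17  0.07  0.06]
(62, -5) [-2.45  0.27  0.58]
(62, 12) [-4.    0.52  1.22]
(59, 14) [-4.23  0.25  1.29]
(53.7, 18.5) [-4.73 -0.21  1.46]
(46, 26.2) [-5.55 -0.86  1.75]
(37, 31.5) [-6.18 -1.67  1.95]
(30, 33.5) [-6.47 -2.34  2.02]
(26, 34) [-6.58 -2.72  2.04]
```

View pics/w5.png

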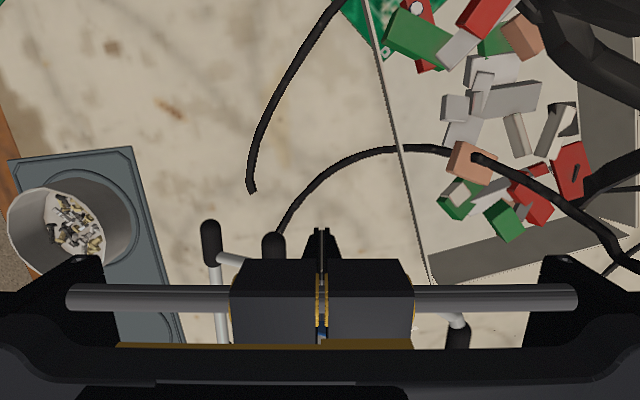

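{"fn": "servo_tool", "kwargs": {
  "xyz": [
    [-0.6,0,0],
    [-1.2,0.1,0.1],
    [-1.8,0.2,0.35],
    [-2.4,0.3,0.6],
    [-2.9,0.35,0.8],
    [-3.4,0.4,1.0],
    [-3.7,0.45,1.1],
    [-4.0,0.5,1.2]
  ],
  "angular": [
    [0,0,0],
    [0,0,0],
    [0,0,0],
    [0,0,0],
    [0,0,0],
    [0,0,0],
    [0,0,0],
    [0,0,0]
  ]
}}

```text
time: 8.25
position: [0.5409, -0.1661, 0.0437]
ee_rot: [0.001, 0.76, 0.65, -0.0]
ft_force: [1.4, -0.7, 0.4]
width: 0.0005
```

```bash
python3 - <<'E'
from kick import *
o=arm.get_obs(); print(o['position'],o['ft_force'])
p,d=arm.read_camera('wrist'); save('w6.png',p)
p,d=arm.read_camera('scene'); save('s6.png',cv2.resize(p[120:270,240:440],None,fx=3.8,fy=3.8,interpolation=cv2.INTER_CUBIC))
for q in [(62,12),(59,14),(53.7,18.5),(46,26.2),(37,31.5),(30,33.5),(26,34)]: print(q,((tcp(*q)-o['position'])*100).round(2))
E
```

```text
[ 0.54092389 -0.16607024  0.0437337 ] [ 1.43898742 -0.74817172  0.39977125]
(62, 12) [-0.   -0.02  0.14]
(59, 14) [-0.23 -0.29  0.21]
(53.7, 18.5) [-0.73 -0.74  0.38]
(46, 26.2) [-1.55 -1.39  0.67]
(37, 31.5) [-2.18 -2.21  0.87]
(30, 33.5) [-2.47 -2.87  0.95]
(26, 34) [-2.58 -3.26  0.96]
```

View pics/w6.png

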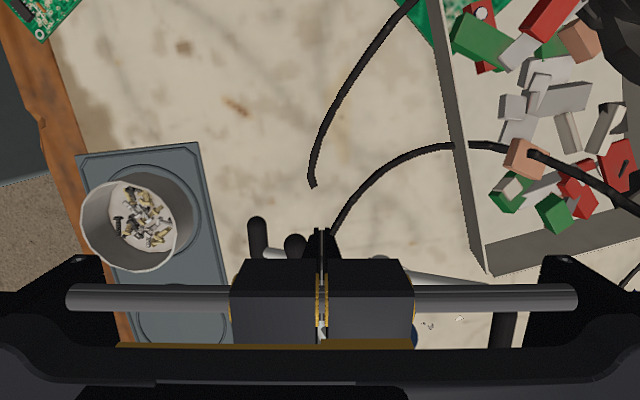

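View pics/s6.png

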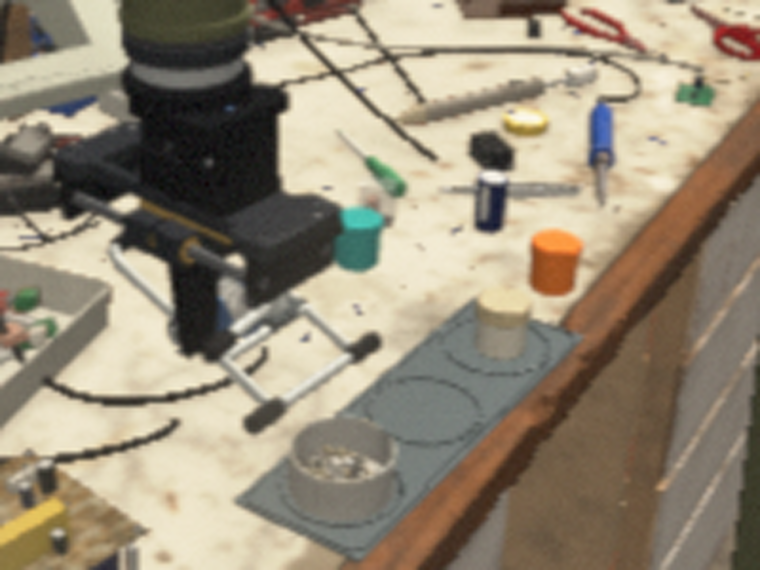

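{"fn": "servo_tool", "kwargs": {
  "xyz": [
    [-0.35,0,0.3],
    [-0.7,-0.2,0.5],
    [-1.0,-0.55,0.65],
    [-1.3,-0.9,0.8],
    [-1.65,-1.3,0.9],
    [-1.95,-1.7,1.0],
    [-2.25,-2.1,1.0],
    [-2.5,-2.5,1.05]
  ],
  "angular": [
    [0,0,0],
    [0,0,0],
    [0,0,0],
    [0,0,0],
    [0,0,0],
    [0,0,0],
    [0,0,0],
    [0,0,0]
  ]
}}

```text
time: 9.15
position: [0.5161, -0.1914, 0.0546]
ee_rot: [0.001, 0.76, 0.65, -0.0]
ft_force: [0.4, 1.4, 1.7]
width: 0.0005
```

```bash
python3 - <<'E'
from kick import *
o=arm.get_obs(); print(o['position'],o['ft_force'])
p,d=arm.read_camera('wrist'); save('w7.png',p)
p,d=arm.read_camera('scene'); save('s7.png',cv2.resize(p[140:270,260:440],None,fx=4.2,fy=4.2,interpolation=cv2.INTER_CUBIC))
E
```

```text
[ 0.51612658 -0.191389    0.05455891] [0.42918874 1.36918502 1.7314913 ]
```

View pics/w7.png

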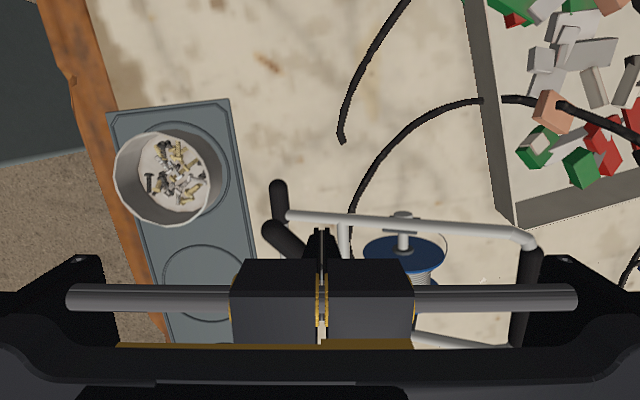

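View pics/s7.png

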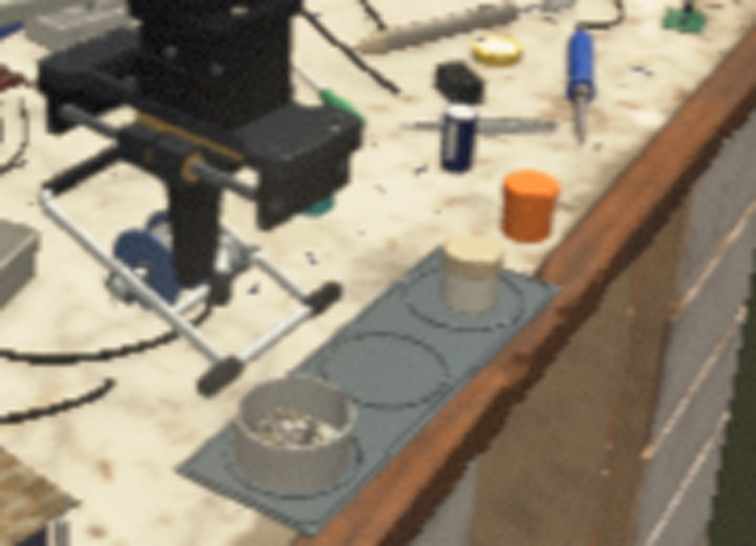

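{"fn": "servo_tool", "kwargs": {
  "xyz": [
    [-0.4,-0.3,0.15],
    [-0.8,-0.6,0.3],
    [-1.2,-0.9,0.45],
    [-1.6,-1.2,0.6],
    [-1.9,-1.5,0.7],
    [-2.1,-1.8,0.8],
    [-2.1,-1.8,0.8]
  ],
  "angular": [
    [0,0,0],
    [0,0,0],
    [0,0,0],
    [0,0,0],
    [0,0,0],
    [0,0,0],
    [0,0,0]
  ]
}}

```text
time: 9.95
position: [0.4949, -0.2094, 0.0622]
ee_rot: [0.001, 0.76, 0.65, -0.0]
ft_force: [0.8, 0.4, 0.1]
width: 0.0008
```

```bash
python3 - <<'E'
from kick import *
o=arm.get_obs(); print(o['position'],o['ft_force'])
p,d=arm.read_camera('wrist'); save('w8.png',p)
p,d=arm.read_camera('scene'); save('s8.png',cv2.resize(p[140:270,260:440],None,fx=4.2,fy=4.2,interpolation=cv2.INTER_CUBIC))
E
```

```text
[ 0.49487481 -0.2094023   0.06224144] [0.76865625 0.39039762 0.12072512]
```

View pics/w8.png

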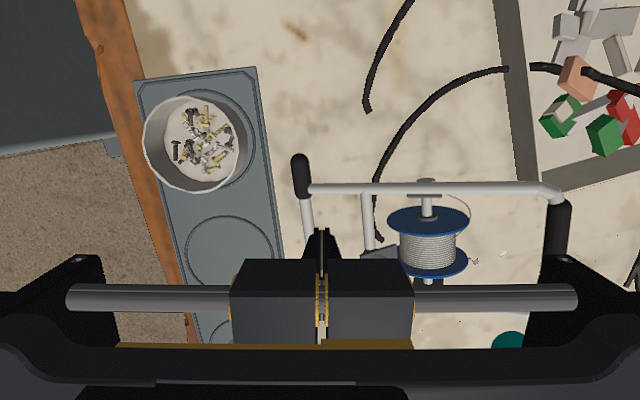

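View pics/s8.png

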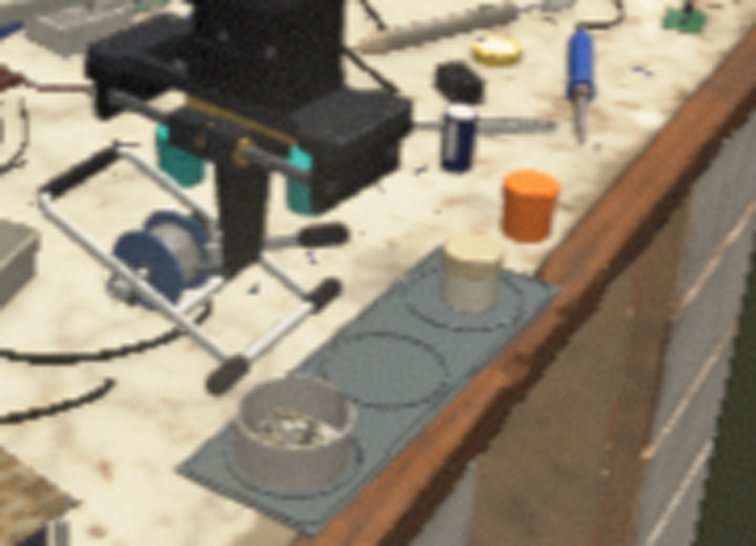

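{"fn": "servo_tool", "kwargs": {
  "xyz": [
    [0,1,3],
    [0,1,7],
    [0,1,11],
    [-3,0,13],
    [-7,-1,13],
    [-9,-3,13],
    [-9,-3,13],
    [-9,-3,13]
  ],
  "angular": [
    [0,0,0],
    [0,0,0],
    [0,0,0],
    [0,0,0],
    [0,0,0],
    [0,0,0],
    [0,0,0],
    [0,0,0]
  ],
  "hand": 37
}}

```text
time: 10.85
position: [0.4051, -0.239, 0.1922]
ee_rot: [0.001, 0.76, 0.649, 0.0]
ft_force: [0.9, -0.1, 0.8]
width: 0.0354
```

```bash
python3 - <<'E'
from kick import *
o=arm.get_obs(); print(o['position'],o['ft_force'],o['time'])
p,d=arm.read_camera('scene'); np.savez('s9.npz',p=p,d=d); save('s9.png',cv2.resize(p[130:260,240:420],None,fx=4.2,fy=4.2,interpolation=cv2.INTER_CUBIC))
p,d=arm.read_camera('top'); np.savez('t9.npz',p=p,d=d); save('t9.png',cv2.resize(p[125:275,230:450],None,fx=3.6,fy=3.6,interpolation=cv2.INTER_CUBIC))
p,d=arm.read_camera('wrist'); save('w9.png',p);
E
```

```text
[ 0.40510876 -0.2390206   0.192169  ] [ 0.90608976 -0.0827938   0.79146491] 10.85
```

View pics/s9.png

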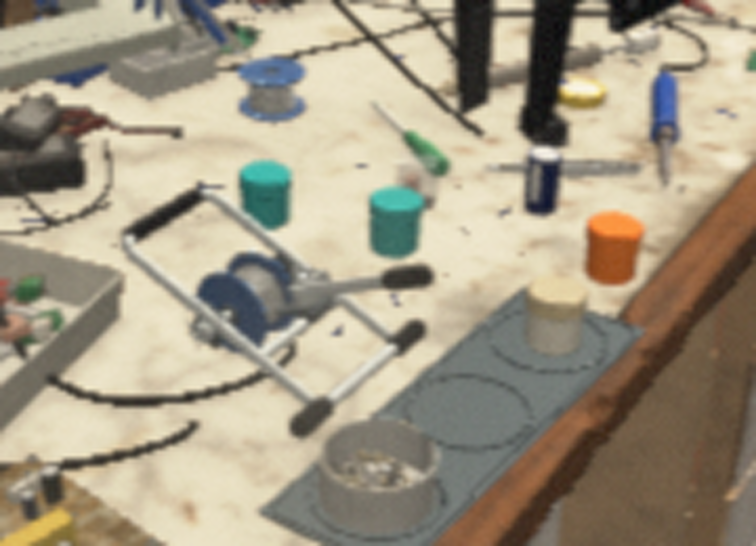

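View pics/t9.png

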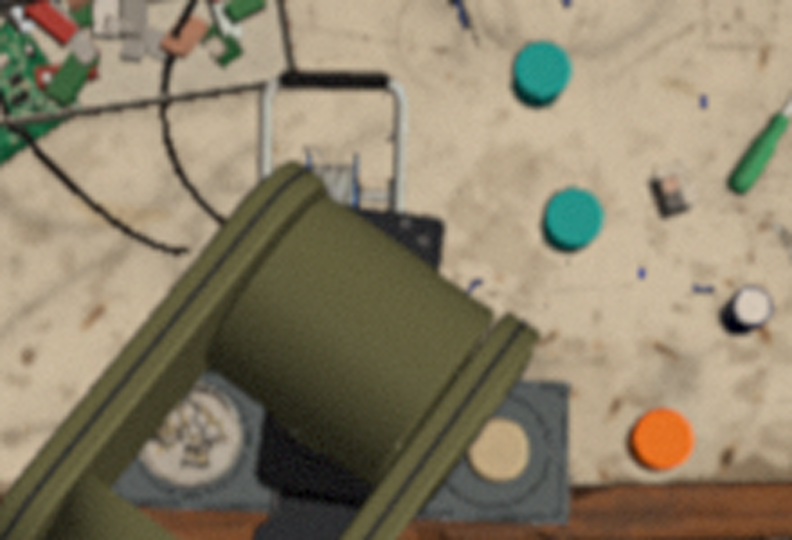

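View pics/w9.png

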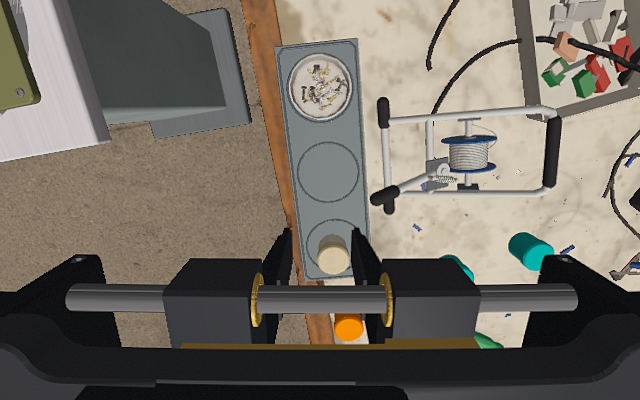

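```bash
python3 - <<'E'
from fit import *
o=arm.get_obs()
K=np.array([[0,.062,.007],[0,-.062,.007],[0,.030,.168],[0,-.030,.168],[-.0745,-.0275,.0045]])
t=np.array([[282,77],[388,80]])/3.6+[230,125]
sc=np.array([[297,420],[422,328],[127,233],[200,193],[432,275]])/4.2+[240,130]
w=np.array([[383,97],[390,213],[556,118],[550,188]])
f=lambda v:np.r_[(proj('top',c2w(K[2:4],*v))-t).ravel(),(proj('scene',c2w(K,*v))-sc).ravel(),.5*(proj('wrist',c2w(K[:4],*v),o)-w).ravel()]
g=least_squares(f,[.49,-.22,0],loss='soft_l1'); print(g.x,f(g.x).reshape(-1,2).round(1).tolist())
v=g.x; np.save('cad.npy',v)
for n,P in dict(handle=[0,0,.168],pivot=[-.014,-.012,.065],out=[-.0697,-.0263,.0093],fl=[0,.062,.007],fr=[0,-.062,.007]).items(): print(n,c2w(P,*v).round(4))
print('tip upright',c2w([-.0697,-.0263,.0093],*v,np.pi/2))
C=cloud('top',np.load('t9.npz')['d']); 
for q in [(310,147),(322,147),(335,147)]: print(C[q[1]-1:q[1]+2,q[0]].round(4).tolist())
S=cloud('scene',np.load('s9.npz')['d']); q=(np.array([163,213])/4.2+[240,130]).astype(int); print(S[q[1],q[0]])
E
```

```text
[ 0.48381753 -0.2294717  -0.0487947 ] [[1.4, -0.8], [-1.1, -0.8], [0.1, 1.1], [-1.9, 0.1], [1.1, -0.4], [-1.4, 0.2], [0.0, -0.3], [0.2, 3.2], [-0.7, -1.9], [-0.7, 2.3], [-0.7, -1.9]]
handle [[ 0.6318 -0.2367  0.0699]]
pivot [[ 0.5311 -0.2438  0.0425]]
out [[ 0.4574 -0.2545  0.0721]]
fl [[ 0.4868 -0.1675  0.007 ]]
fr [[ 0.4808 -0.2914  0.007 ]]
tip upright [[ 0.4129177  -0.25234075  0.0093    ]]
[[0.6301, -0.2075, 0.0775], [0.6284, -0.2074, 0.0756], [0.6263, -0.2074, 0.0747]]
[[0.6299, -0.234, 0.0767], [0.6274, -0.234, 0.0774], [0.6265, -0.2339, 0.073]]
[[0.63, -0.2627, 0.075], [0.6276, -0.2627, 0.0754], [0.6264, -0.2627, 0.0715]]
[ 0.62918204 -0.22965748  0.07541944]
```

```bash
cat > hand.py <<'E'
from fit import *
v=np.load('cad.npy'); yh=caddyR(v[2],0.4)[:,1]; hh=np.array([np.cos(v[2]),np.sin(v[2]),0]); up=np.array([0,0,1.])
ft=np.array([v[0],v[1],.007])
OFF=.007; PAST=.010
def hpos(th,r=.161): return ft+OFF*yh+r*(np.cos(th)*hh+np.sin(th)*up)
def MT(phi): return Rtool(np.pi/2+v[2],yh,-phi)
def tcp(th,phi,back=0,r=.161): return hpos(th,r)+(PAST-back)*(np.sin(phi)*hh-np.cos(phi)*up)
E
python3 - <<'E'
from hand import *
ph=np.radians(40); th=np.radians(23)
print(tcp(th,ph,.08),tcp(th,ph))
go(tcp(th,ph,.08),MT(ph))
E
```

```text
[ 0.58724227 -0.22751394  0.12353082] [ 0.63860407 -0.23002212  0.06224727]
t 11.0 pos [ 0.4057 -0.2385  0.1919] shift cm [18.16  1.1  -6.84] rv [-0.071 -0.695  0.102] rows>= 4.7
```

{"fn": "servo_tool", "kwargs": {
  "xyz": [
    [3,0.3,0],
    [6,0.5,0],
    [9,0.7,0],
    [12,0.9,0],
    [15,1.1,-1],
    [18.2,1.1,-4],
    [18.2,1.1,-6.8],
    [18.2,1.1,-6.8]
  ],
  "angular": [
    [-0.014,-0.139,0.02],
    [-0.028,-0.278,0.04],
    [-0.043,-0.417,0.06],
    [-0.057,-0.556,0.08],
    [-0.071,-0.695,0.102],
    [-0.071,-0.695,0.102],
    [-0.071,-0.695,0.102],
    [-0.071,-0.695,0.102]
  ],
  "hand": 37
}}

```text
time: 11.8
position: [0.5852, -0.2249, 0.1177]
ee_rot: [0.243, 0.682, 0.649, 0.235]
ft_force: [-0.1, 0.1, -0.2]
width: 0.0352
```

```bash
python3 - <<'E'
from hand import *
ph=np.radians(40); th=np.radians(23)
o=arm.get_obs(); print(o['joint_positions'].round(2),o['ft_force'],o['width'])
go(tcp(th,ph),MT(ph))
p,d=arm.read_camera('wrist')
K=c2w([[0,.062,.007],[0,-.062,.007],[0,.03,.168],[0,-.03,.168]],*v)
for x in proj('wrist',K,o): cv2.circle(p,tuple(int(i) for i in x),3,(255,0,0),1)
save('w10.png',p)
p,d=arm.read_camera('scene'); np.savez('s10.npz',p=p,d=d); save('s10.png',cv2.resize(p[60:260,180:420],None,fx=3.2,fy=3,interpolation=cv2.INTER_CUBIC))
E
```

```text
[-0.62 -0.15  2.22  0.68  0.58 -1.05] [-0.14865162  0.10198926 -0.16525104] 0.03515531317374058
t 11.8 pos [ 0.5852 -0.2249  0.1177] shift cm [ 5.34 -0.51 -5.54] rv [-0.006 -0.008 -0.002] rows>= 1.5
```

View pics/w10.png

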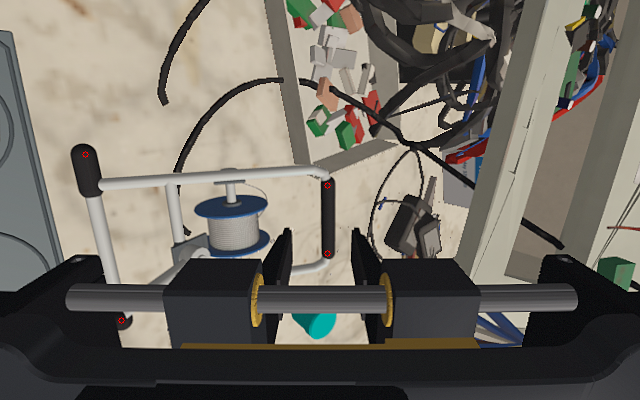

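View pics/s10.png

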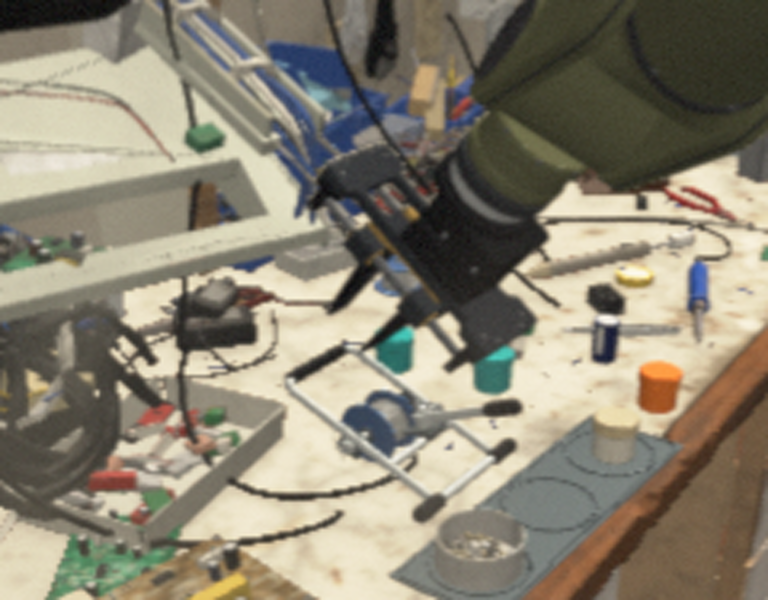

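{"fn": "servo_tool", "kwargs": {
  "xyz": [
    [1,-0.1,-1.05],
    [2,-0.2,-2.1],
    [3,-0.3,-3.1],
    [4,-0.4,-4.1],
    [4.8,-0.5,-4.9],
    [5.3,-0.5,-5.3],
    [5.3,-0.5,-5.3]
  ],
  "angular": [
    [0,0,0],
    [0,0,0],
    [0,0,0],
    [0,0,0],
    [0,0,0],
    [0,0,0],
    [0,0,0]
  ]
}}

```text
time: 12.6
position: [0.6412, -0.2333, 0.0727]
ee_rot: [0.249, 0.68, 0.648, 0.236]
ft_force: [-0.2, -0.2, 0.7]
width: 0.0352
```

```bash
python3 - <<'E'
from hand import *
ph=np.radians(40); th=np.radians(23)
o=arm.get_obs(); print(o['joint_positions'].round(2),o['ft_force'],o['width'])
go(tcp(th,ph),MT(ph))
p,d=arm.read_camera('wrist'); save('w11.png',p)
p,d=arm.read_camera('scene'); save('s11.png',cv2.resize(p[60:260,180:420],None,fx=3.2,fy=3,interpolation=cv2.INTER_CUBIC))
E
```

```text
[-0.57  0.04  2.13  0.78  0.47 -1.14] [-0.18851739 -0.18509261  0.66337153] 0.035163578779404486
t 12.6 pos [ 0.6412 -0.2333  0.0727] shift cm [-0.26  0.33 -1.05] rv [0.001 0.002 0.001] rows>= 0.2
```

View pics/w11.png

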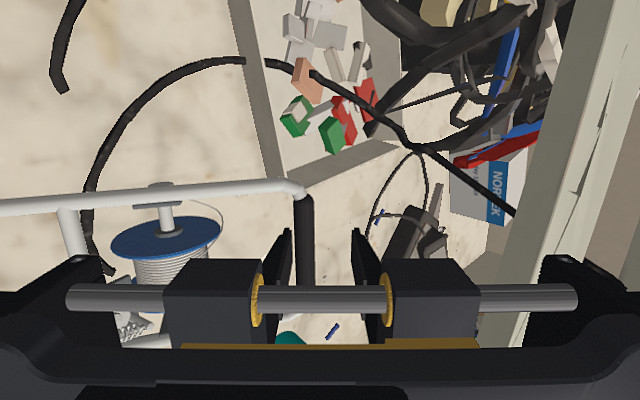

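View pics/s11.png

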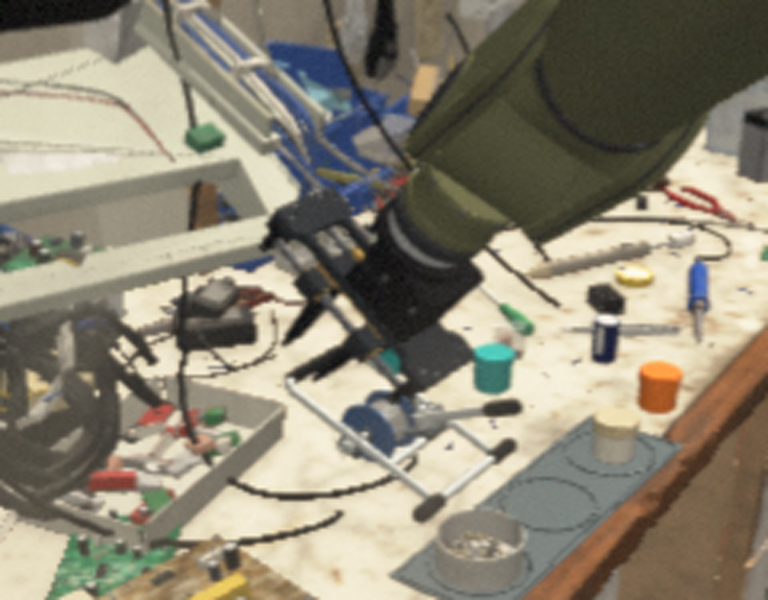

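{"fn": "servo_tool", "kwargs": {
  "xyz": [
    [-0.1,0.1,-0.4],
    [-0.2,0.2,-0.8],
    [-0.2,0.2,-0.9],
    [-0.2,0.2,-0.9]
  ],
  "angular": [
    [0,0,0],
    [0,0,0],
    [0,0,0],
    [0,0,0]
  ]
}}

```text
time: 13.1
position: [0.6376, -0.2308, 0.0615]
ee_rot: [0.248, 0.681, 0.648, 0.236]
ft_force: [-0.3, 0.6, 0.7]
width: 0.035
```

{"fn": "servo_tool", "kwargs": {
  "xyz": [
    [0,0,0],
    [0,0,0],
    [0,0,0],
    [0,0,0],
    [0,0,0],
    [0,0,0]
  ],
  "angular": [
    [0,0,0],
    [0,0,0],
    [0,0,0],
    [0,0,0],
    [0,0,0],
    [0,0,0]
  ],
  "hand": 0
}}

```text
time: 13.7
position: [0.638, -0.2309, 0.0619]
ee_rot: [0.248, 0.681, 0.648, 0.236]
ft_force: [0.4, -0.5, -1.5]
width: 0.011
```

```bash
python3 - <<'E'
from hand import *
ph=np.radians(40); th=np.radians(23)
o=arm.get_obs(); print(o['time'],o['joint_positions'].round(2),o['ft_force'],o['width'],o['position'])
Z=qR(o['ee_rot']).as_matrix()[:,2]; print(Z)
p,d=arm.read_camera('wrist'); save('w12.png',p)
p,d=arm.read_camera('scene'); save('s12.png',cv2.resize(p[60:260,180:420],None,fx=3.2,fy=3,interpolation=cv2.INTER_CUBIC))
E
```

```text
13.7 [-0.56  0.05  2.14  0.81  0.45 -1.17] [ 0.40790856 -0.52732547 -1.54206407] 0.011019537649716358 [ 0.63796181 -0.23093662  0.06186048]
[ 0.64211827 -0.03205228 -0.76593523]
```

View pics/w12.png

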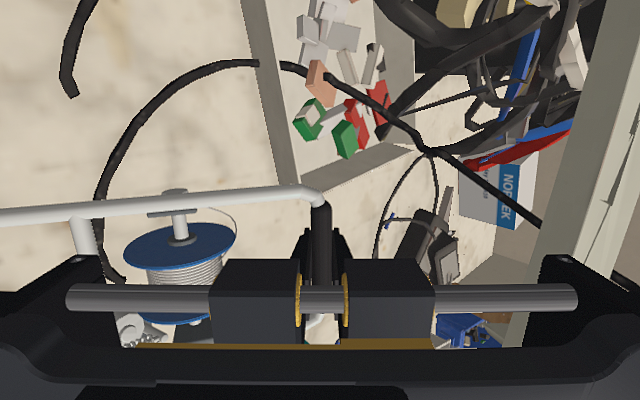

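View pics/s12.png

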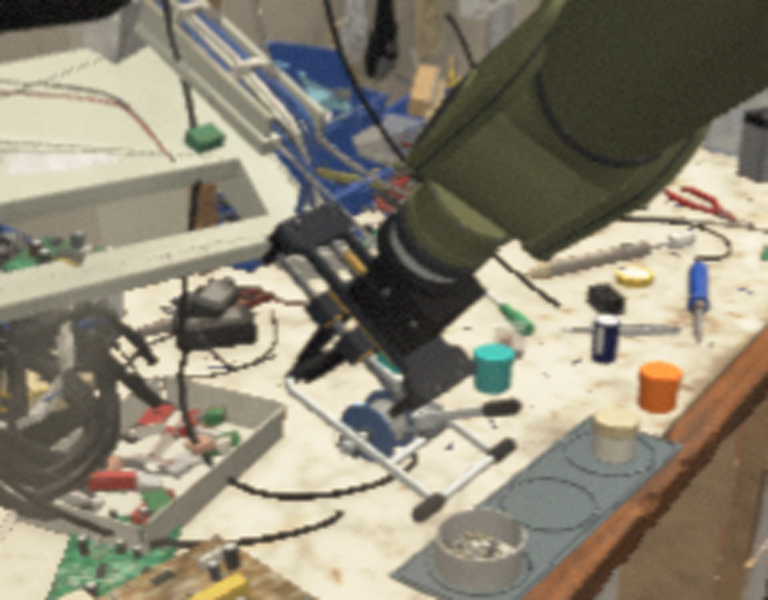

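```bash
cat >> hand.py <<'E'
def plan(seq,o=None):
    o=o or arm.get_obs(); R0=qR(o['ee_rot']); Z=R0.as_matrix()[:,2]
    bar=o['position']-PAST*Z; d=bar-ft; r=np.hypot(d@hh,d[2]); th0=np.degrees(np.arctan2(d[2],d@hh)); ph0=np.degrees(np.arctan2(Z@hh,-Z[2]))
    print('t',round(o['time'],2),'bar',bar.round(4),'r',r.round(4),'th',th0.round(2),'phi',ph0.round(2),'F',o['ft_force'].round(1),'w',round(o['width'],4),'q',o['joint_positions'].round(2))
    lat=d@yh
    for th,ph in seq:
        t_,p_=np.radians([th,ph])
        P=ft+lat*yh+.161*(np.cos(t_)*hh+np.sin(t_)*up)+PAST*(np.sin(p_)*hh-np.cos(p_)*up)
        print(th,ph,((P-o['position'])*100).round(2).tolist(),((MT(p_)*R0.inv()).as_rotvec()).round(3).tolist())
E
python3 - <<'E'
from hand import *
plan([(25,40),(28,39.5),(31,39),(34,38),(37,37),(40,35.5),(43,34),(46,32),(50,30),(60,25),(75,18),(90,12)])
E
```

```text
t 13.8 bar [ 0.6316 -0.2306  0.0695] r 0.1603 th 22.96 phi 40.01 F [ 0.7 -0.8 -1.9] w 0.0114 q [-0.56  0.05  2.14  0.81  0.45 -1.17]
25 40 [-0.17, 0.01, 0.55] [0.0, 0.0, 0.001]
28 39.5 [-0.55, 0.03, 1.3] [0.001, 0.009, 0.001]
31 39 [-0.97, 0.05, 2.03] [0.001, 0.018, 0.001]
34 38 [-1.44, 0.07, 2.73] [0.002, 0.035, 0.001]
37 37 [-1.94, 0.1, 3.4] [0.003, 0.053, 0.001]
40 35.5 [-2.49, 0.12, 4.05] [0.004, 0.079, 0.001]
43 34 [-3.07, 0.15, 4.66] [0.005, 0.105, 0.001]
46 32 [-3.69, 0.18, 5.24] [0.007, 0.14, 0.001]
50 30 [-4.55, 0.22, 5.98] [0.009, 0.175, 0.001]
60 25 [-6.92, 0.34, 7.55] [0.013, 0.262, 0.001]
75 18 [-10.92, 0.53, 9.11] [0.019, 0.384, 0.001]
90 12 [-15.18, 0.74, 9.63] [0.024, 0.488, 0.001]
```

{"fn": "servo_tool", "kwargs": {
  "xyz": [
    [-0.15,0,0.5],
    [-0.55,0,1.3],
    [-0.95,0.05,2.0],
    [-1.45,0.05,2.7],
    [-1.95,0.1,3.4],
    [-2.5,0.1,4.05],
    [-2.5,0.1,4.05]
  ],
  "angular": [
    [0,0,0],
    [0,0.009,0],
    [0,0.018,0],
    [0.002,0.035,0],
    [0.003,0.053,0],
    [0.004,0.079,0],
    [0.004,0.079,0]
  ]
}}

```text
time: 14.5
position: [0.6128, -0.2299, 0.1032]
ee_rot: [0.221, 0.69, 0.657, 0.21]
ft_force: [1.6, -0.3, -3.2]
width: 0.011
```

```bash
python3 - <<'E'
from hand import *
plan([(44,33.5),(48,31.5),(52,29.5),(56,27.5),(60,25.5),(64,23.5),(68,21.5),(72,19.5),(90,12)])
p,d=arm.read_camera('scene'); save('s13.png',cv2.resize(p[60:260,180:420],None,fx=3.2,fy=3,interpolation=cv2.INTER_CUBIC))
E
```

```text
t 14.5 bar [ 0.607  -0.2296  0.1113] r 0.1613 th 40.29 phi 35.5 F [ 1.6 -0.3 -3.2] w 0.011 q [-0.57 -0.05  2.13  0.55  0.58 -0.91]
44 33.5 [-0.75, 0.04, 0.73] [0.002, 0.035, 0.001]
48 31.5 [-1.59, 0.08, 1.49] [0.004, 0.07, 0.001]
52 29.5 [-2.48, 0.12, 2.2] [0.005, 0.105, 0.001]
56 27.5 [-3.42, 0.17, 2.84] [0.007, 0.139, 0.001]
60 25.5 [-4.4, 0.22, 3.42] [0.009, 0.174, 0.001]
64 23.5 [-5.42, 0.27, 3.94] [0.011, 0.209, 0.001]
68 21.5 [-6.48, 0.32, 4.38] [0.012, 0.244, 0.001]
72 19.5 [-7.57, 0.37, 4.75] [0.014, 0.279, 0.001]
90 12 [-12.66, 0.62, 5.5] [0.02, 0.41, 0.001]
```

View pics/s13.png

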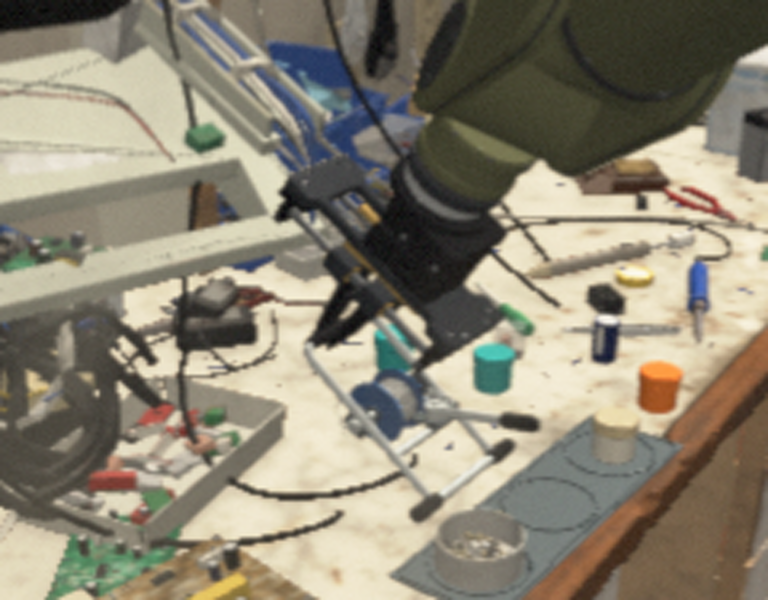

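Tipping goes well: the foot bar is in place and the forces are small. I continue along the arc.

{"fn": "servo_tool", "kwargs": {
  "xyz": [
    [-0.75,0.05,0.75],
    [-1.6,0.1,1.5],
    [-2.5,0.1,2.2],
    [-3.4,0.15,2.85],
    [-4.4,0.2,3.4],
    [-5.4,0.25,3.9],
    [-6.5,0.3,4.35],
    [-6.5,0.3,4.35]
  ],
  "angular": [
    [0.002,0.035,0],
    [0.004,0.07,0],
    [0.005,0.105,0],
    [0.007,0.139,0],
    [0.009,0.174,0],
    [0.011,0.209,0],
    [0.012,0.244,0],
    [0.012,0.244,0]
  ]
}}

```text
time: 15.35
position: [0.5496, -0.2271, 0.1482]
ee_rot: [0.137, 0.712, 0.677, 0.13]
ft_force: [3.0, 2.3, 1.7]
width: 0.0107
```

```bash
python3 - <<'E'
from hand import *
plan([(71,20),(74,18.5),(77,17),(80,15.5),(83,14),(86,13),(88,12),(90,12)])
p,d=arm.read_camera('scene'); save('s14.png',cv2.resize(p[60:260,180:420],None,fx=3.2,fy=3,interpolation=cv2.INTER_CUBIC))
E
```

```text
t 15.35 bar [ 0.5459 -0.2269  0.1575] r 0.1627 th 67.65 phi 21.77 F [3.  2.3 1.7] w 0.0107 q [-0.57 -0.16  2.08  0.24  0.9  -0.64]
71 20 [-0.97, 0.05, 0.16] [0.002, 0.031, 0.001]
74 18.5 [-1.8, 0.09, 0.41] [0.003, 0.057, 0.001]
77 17 [-2.64, 0.13, 0.61] [0.005, 0.083, 0.001]
80 15.5 [-3.49, 0.17, 0.77] [0.006, 0.109, 0.001]
83 14 [-4.35, 0.21, 0.89] [0.007, 0.135, 0.001]
86 13 [-5.2, 0.26, 0.97] [0.008, 0.153, 0.001]
88 12 [-5.78, 0.28, 0.99] [0.009, 0.17, 0.001]
90 12 [-6.34, 0.31, 1.0] [0.009, 0.17, 0.001]
```

View pics/s14.png

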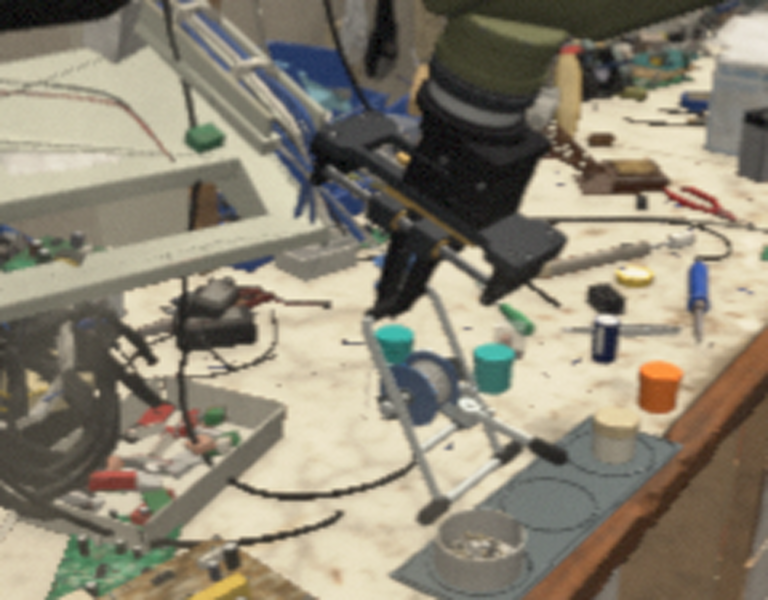

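{"fn": "servo_tool", "kwargs": {
  "xyz": [
    [-0.95,0.05,0.15],
    [-1.8,0.1,0.4],
    [-2.65,0.1,0.6],
    [-3.5,0.15,0.75],
    [-4.3,0.2,0.85],
    [-4.8,0.25,0.9],
    [-4.8,0.25,0.9]
  ],
  "angular": [
    [0.002,0.031,0],
    [0.003,0.057,0],
    [0.005,0.083,0],
    [0.006,0.109,0],
    [0.007,0.135,0],
    [0.008,0.145,0],
    [0.008,0.145,0]
  ]
}}

```text
time: 16.1
position: [0.5051, -0.2252, 0.1612]
ee_rot: [0.089, 0.719, 0.684, 0.084]
ft_force: [4.0, 5.3, 13.5]
width: 0.0114
```

```bash
python3 - <<'E'
from hand import *
plan([(86,13),(87,12),(88,12),(89,12),(90,12),(91,12)])
o=arm.get_obs()
p,d=arm.read_camera('wrist'); save('w15.png',p)
p,d=arm.read_camera('scene'); np.savez('s15.npz',p=p,d=d); save('s15.png',cv2.resize(p[110:260,250:430],None,fx=4.2,fy=4,interpolation=cv2.INTER_CUBIC))
E
```

```text
t 16.1 bar [ 0.5027 -0.225   0.171 ] r 0.165 th 83.51 phi 14.0 F [ 4.   5.3 13.5] w 0.0114 q [-0.58 -0.2   2.07  0.14  1.06 -0.59]
86 13 [-0.76, 0.04, -0.34] [0.002, 0.017, 0.001]
87 12 [-1.05, 0.05, -0.33] [0.003, 0.035, 0.001]
88 12 [-1.33, 0.07, -0.31] [0.003, 0.035, 0.001]
89 12 [-1.61, 0.08, -0.31] [0.003, 0.035, 0.001]
90 12 [-1.9, 0.09, -0.3] [0.003, 0.035, 0.001]
91 12 [-2.18, 0.11, -0.31] [0.003, 0.035, 0.001]
```

View pics/s15.png

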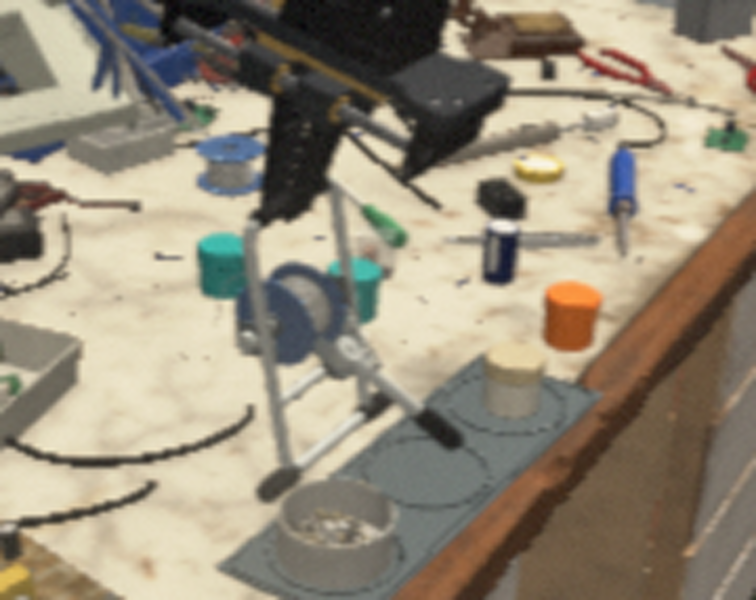

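View pics/w15.png

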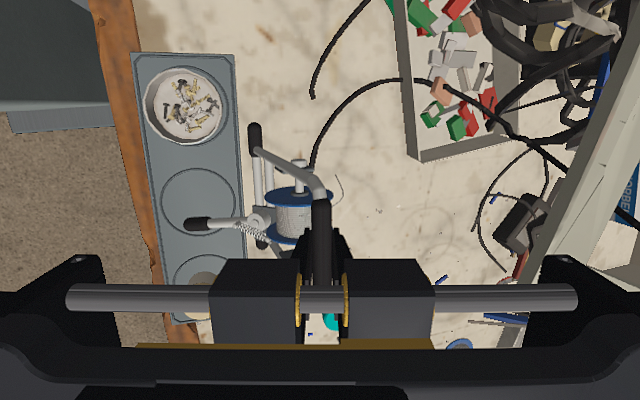

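```bash
python3 - <<'E'
from hand import *
o=arm.get_obs()
p,d=arm.read_camera('wrist'); im=p.copy()
s=np.load('s15.npz')['p'].copy()
K=np.array([[0,.062,.007],[0,-.062,.007],[0,.042,.15],[0,-.042,.15],[-.0697,-.0263,.0093],[0,.03,.168]])
bar=o['position']-PAST*qR(o['ee_rot']).as_matrix()[:,2]
for th,col in [(83.5,(255,0,0)),]:
    W=c2w(K,*v,np.radians(th)); 
    print(W.round(4).tolist()); print('scene',proj('scene',W).round(1).tolist()); print('wrist',proj('wrist',W,o).round(1).tolist())
    for nm,I in (('wrist',im),('scene',s)):
        for x in proj(nm,W,o): cv2.circle(I,tuple(int(round(i)) for i in x),2,col,1)
save('w16.png',cv2.resize(im[80:300,120:380],None,fx=3,fy=2.7,interpolation=cv2.INTER_CUBIC)); save('s16.png',cv2.resize(s[140:260,270:400],None,fx=6,fy=5,interpolation=cv2.INTER_CUBIC))
E
```

```text
[[0.4868, -0.1675, 0.007], [0.4808, -0.2914, 0.007], [0.502, -0.1883, 0.1491], [0.4979, -0.2722, 0.1491], [0.4136, -0.2524, 0.0172], [0.5035, -0.2004, 0.167]]
scene [[310.8, 231.1], [338.6, 208.2], [310.0, 173.3], [330.6, 160.3], [354.7, 220.1], [312.4, 164.0]]
wrist [[262.4, 130.1], [268.7, 243.6], [307.1, 181.7], [309.0, 301.6], [198.4, 222.4], [317.4, 209.8]]
```

View pics/s16.png

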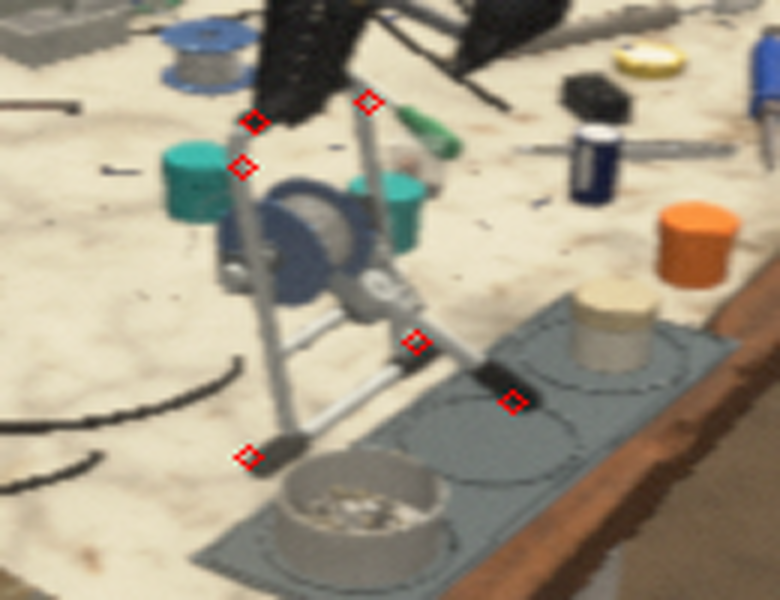

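View pics/w16.png

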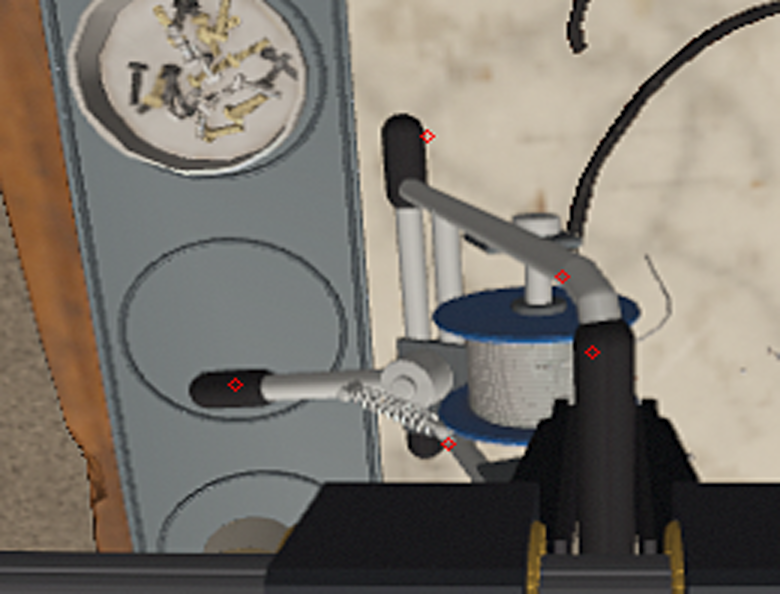

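```bash
python3 - <<'E'
from hand import *
o=arm.get_obs(); print(o['ft_force'],o['moment'],o['position'],o['joint_efforts'].round(1))
p,d=arm.read_camera('wrist')
C=cloud('wrist',d,o); T=(C-o['position'])@qR(o['ee_rot']).as_matrix()
for r in (200,210,220,230,240): print(r,[tuple((T[r,c]*1000).round(1).tolist()) for c in range(308,334,4)])
print('tips',[ (T[q[1],q[0]]*1000).round(1) for q in [(304,235),(300,245),(336,235),(340,245)]])
# world of foot bar left end, leg tip, mat
for n,q in dict(fl=(255,135),fl2=(253,128),tip=(200,225),tip2=(190,224),mat=(215,170),tbl=(300,120),upr=(280,160)).items(): print(n,C[q[1],q[0]].round(4))
E
```

```text
[ 4.21020063  5.69186959 14.2328867 ] [ 0.84886513 -1.51818504  0.27331888] [ 0.50527492 -0.2251773   0.16123249] [ -3.6 -18.6 -26.   -1.8   0.5   0.1]
200 [(12.4, -9.3, 51.7), (12.1, -6.3, 52.8), (30.8, -2.3, -7.6), (31.0, -0.1, -8.2), (30.6, 2.1, -6.9), (30.3, 4.3, -5.9), (-23.8, 13.0, 168.7)]
210 [(4.8, -9.4, 50.8), (25.0, -4.5, -7.5), (25.4, -2.3, -8.6), (25.7, -0.1, -9.7), (26.0, 2.1, -10.6), (25.5, 4.3, -9.2), (-36.2, 13.2, 169.4)]
220 [(-3.5, -9.5, 51.6), (18.9, -4.6, -7.0), (19.8, -2.3, -9.6), (20.1, -0.1, -10.3), (19.8, 2.1, -9.6), (19.2, 4.4, -8.0), (-48.6, 13.3, 169.4)]
230 [(11.7, -7.1, -4.4), (12.8, -4.7, -7.1), (13.6, -2.4, -8.9), (13.7, -0.1, -9.2), (14.2, 2.1, -10.5), (14.3, 4.3, -10.6), (9.9, 7.0, -0.0)]
240 [(11.3, -6.5, -17.4), (6.3, -4.7, -6.5), (8.1, -2.4, -10.2), (8.0, -0.1, -10.1), (8.0, 2.1, -10.1), (8.0, 4.4, -10.1), (9.2, 6.5, -12.8)]
tips [array([ 11.7,  -9. , -11.6]), array([ 12.2, -10.3, -25.3]), array([ 12.3,   8.7, -12.9]), array([ 12.1,  10.2, -25.2])]
fl [ 0.4788 -0.171   0.0155]
fl2 [ 0.4776 -0.1643  0.0149]
tip [ 0.4184 -0.2475  0.0385]
tip2 [ 0.4087 -0.2473  0.0326]
mat [ 0.4358 -0.2037  0.0039]
tbl [ 0.5265 -0.1605  0.0014]
upr [ 0.4923 -0.183   0.0972]
```

{"fn": "servo_tool", "kwargs": {
  "xyz": [
    [0,0,0],
    [0.05,0,-0.2],
    [0.1,0,-0.5],
    [0.2,0,-0.8],
    [0.2,0,-0.8],
    [0.2,0,-0.8]
  ],
  "angular": [
    [0,0,0],
    [0,0,0],
    [0,0,0],
    [0,0,0],
    [0,0,0],
    [0,0,0]
  ],
  "hand": 16
}}

```text
time: 16.9
position: [0.5016, -0.2242, 0.146]
ee_rot: [0.082, 0.72, 0.685, 0.079]
ft_force: [0.2, -0.4, -0.4]
width: 0.015
```

```bash
cat > chk.py <<'E'
from hand import *
import sys
def chk(n):
    o=arm.get_obs(); print('t',o['time'],'F',o['ft_force'].round(1),'M',o['moment'].round(2),'pos',o['position'].round(4),'w',o['width'])
    p,d=arm.read_camera('wrist'); save(f'w{n}.png',p)
    Rm=qR(o['ee_rot']).as_matrix()
    C=cloud('wrist',d,o); T=(C-o['position'])@Rm*1000
    q=T[195:236,300:345].reshape(-1,3); q=q[(abs(q[:,1])<9)&(q[:,2]>-40)&(q[:,2]<20)&(q[:,0]>12)&(q[:,0]<32)]
    k=q[abs(q[:,1])<5]
    zs=np.percentile(k[:,2],5); print('bar surf z',zs,'past~',-(zs+6),'jaw y',np.median(k[:,1]),'n',len(k))
    print('bar world',o['position']+Rm[:,2]*(zs+6)/1000, 'phi',np.degrees(np.arctan2(Rm[0,2],-Rm[2,2])))
    return o,C
E
python3 - <<'E'
from chk import *
o,C=chk(17)
p,d=arm.read_camera('scene'); save('s17.png',cv2.resize(p[110:260,250:430],None,fx=4.2,fy=4,interpolation=cv2.INTER_CUBIC))
E
```

```text
t 16.9 F [ 0.2 -0.4 -0.4] M [-0.01 -0.06 -0.05] pos [ 0.5016 -0.2242  0.146 ] w 0.015028356315766647
bar surf z -27.163399205030352 past~ 21.163399205030352 jaw y 0.9454497376896318 n 508
bar world [ 0.49676236 -0.22403014  0.16664627] phi 13.077497791796759
```

View pics/w17.png

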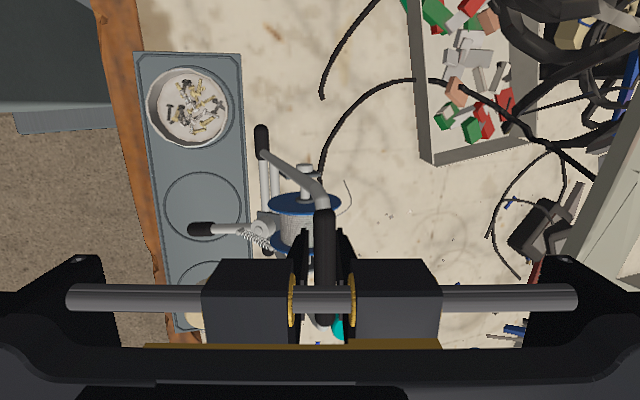

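View pics/s17.png

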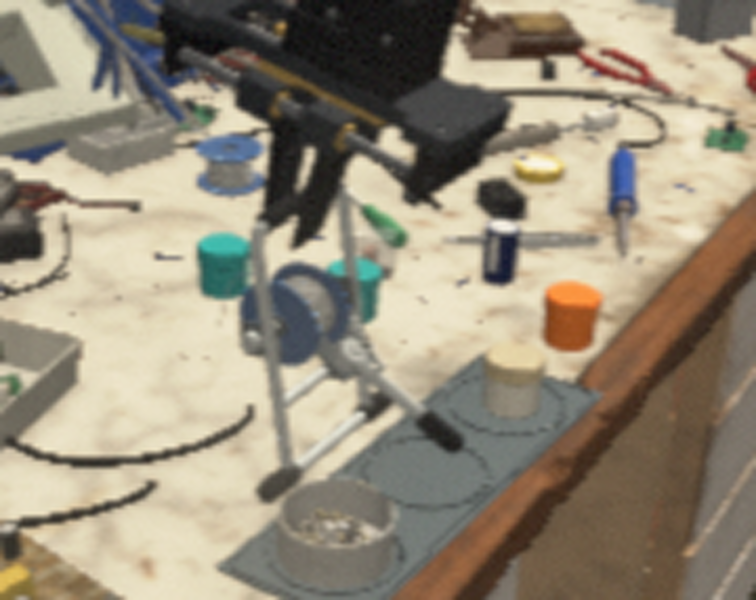

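{"fn": "servo_tool", "kwargs": {
  "xyz": [
    [-0.3,0,0],
    [-0.6,0,0.05],
    [-0.9,0.05,0.1],
    [-1.2,0.05,0.1],
    [-1.5,0.1,0.15],
    [-1.5,0.1,0.15],
    [-1.5,0.1,0.15]
  ],
  "angular": [
    [0,0,0],
    [0,0,0],
    [0,0,0],
    [0,0,0],
    [0,0,0],
    [0,0,0],
    [0,0,0]
  ]
}}

```text
time: 17.7
position: [0.487, -0.2235, 0.1486]
ee_rot: [0.083, 0.72, 0.685, 0.079]
ft_force: [0.1, -0.2, -0.6]
width: 0.0153
```

```bash
python3 - <<'E'
from chk import *
o,C=chk(18)
p,d=arm.read_camera('scene'); save('s18.png',cv2.resize(p[110:260,250:430],None,fx=4.2,fy=4,interpolation=cv2.INTER_CUBIC))
E
```

```text
t 17.7 F [ 0.1 -0.2 -0.6] M [ 0.    0.03 -0.  ] pos [ 0.487  -0.2235  0.1486] w 0.01525045912473658
bar surf z -26.128047554289758 past~ 20.128047554289758 jaw y 0.9501966602121649 n 513
bar world [ 0.48238217 -0.22324645  0.16819919] phi 13.168984793608628
```

View pics/w18.png

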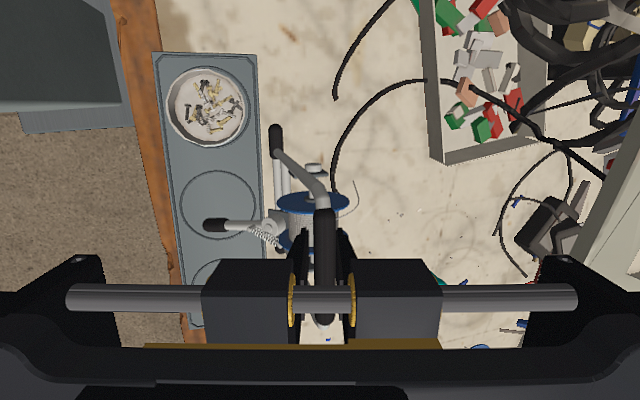

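View pics/s18.png

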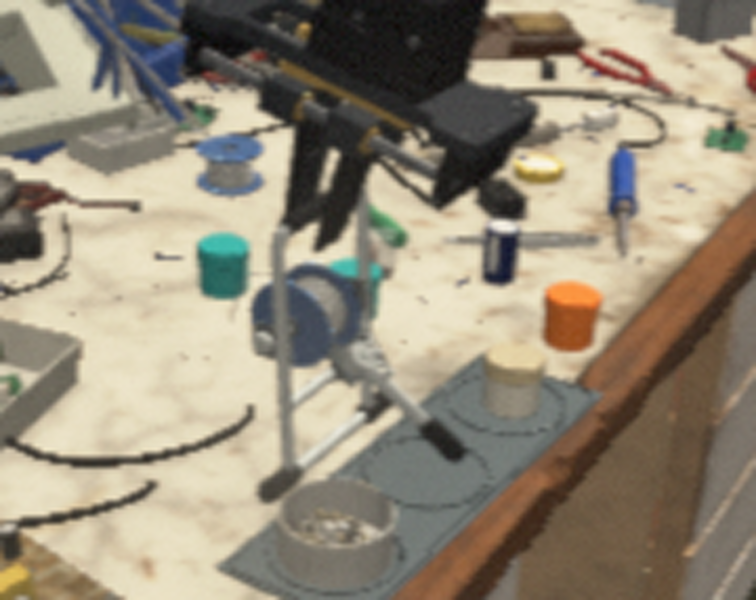

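{"fn": "servo_tool", "kwargs": {
  "xyz": [
    [-0.2,0,0],
    [-0.4,0,0],
    [-0.4,0,0],
    [-0.4,0,0]
  ],
  "angular": [
    [0,0,0],
    [0,0,0],
    [0,0,0],
    [0,0,0]
  ]
}}

```text
time: 18.2
position: [0.483, -0.2235, 0.1485]
ee_rot: [0.083, 0.72, 0.685, 0.079]
ft_force: [0.2, 0.5, -0.5]
width: 0.0154
```

```bash
python3 - <<'E'
from chk import *
o,C=chk(19)
for n,q in dict(fl=(272,145),tip=(215,226),mat=(215,170)).items(): print(n,C[q[1]-6:q[1]+7:6,q[0]].round(4).tolist())
p,d=arm.read_camera('scene'); save('s19.png',cv2.resize(p[110:260,250:430],None,fx=4.2,fy=4,interpolation=cv2.INTER_CUBIC))
E
```

```text
t 18.2 F [ 0.2  0.5 -0.5] M [-0.01  0.03  0.  ] pos [ 0.483  -0.2235  0.1485] w 0.015388400631139021
bar surf z -26.364029244371864 past~ 20.364029244371864 jaw y 0.9486994852386361 n 507
bar world [ 0.47832818 -0.22325115  0.16832783] phi 13.158178533117958
fl [[0.4705, -0.1744, 0.0], [0.47, -0.1804, -0.0003], [0.4694, -0.1863, -0.0]]
tip [[0.4077, -0.2441, 0.0221], [0.4072, -0.249, 0.0251], [0.4032, -0.2636, 0.0036]]
mat [[0.4135, -0.1935, 0.0045], [0.4124, -0.1996, 0.0027], [0.4117, -0.2053, 0.0038]]
```

View pics/s19.png

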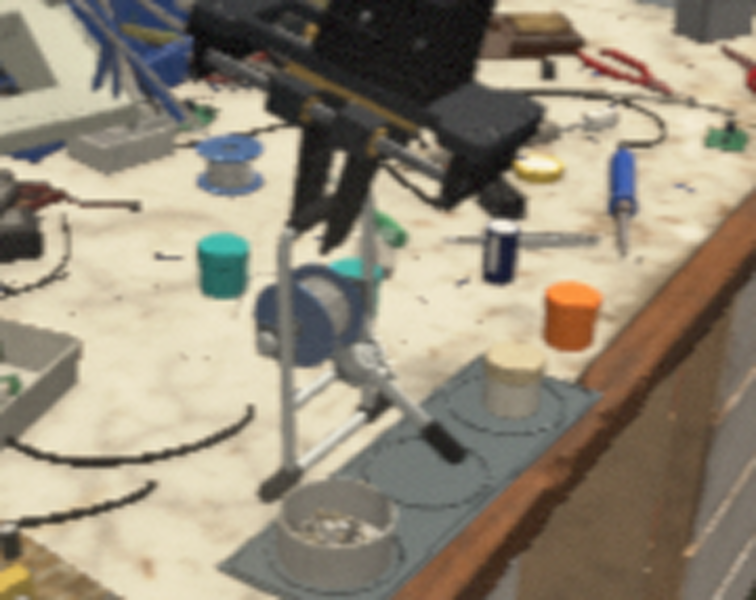

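View pics/w19.png

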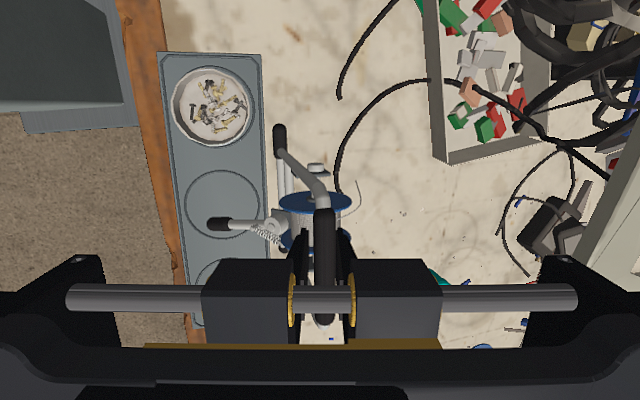

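{"fn": "servo_tool", "kwargs": {
  "xyz": [
    [-0.15,0,0],
    [-0.3,0,0],
    [-0.3,0,0],
    [-0.3,0,0]
  ],
  "angular": [
    [0,0,0],
    [0,0,0],
    [0,0,0],
    [0,0,0]
  ]
}}

```text
time: 18.7
position: [0.48, -0.2235, 0.1485]
ee_rot: [0.083, 0.72, 0.685, 0.079]
ft_force: [0.0, -0.1, -0.1]
width: 0.0152
```

{"fn": "servo_tool", "kwargs": {
  "xyz": [
    [-0.1,0,0],
    [-0.2,0,0],
    [-0.2,0,0],
    [-0.2,0,0]
  ],
  "angular": [
    [0,0,0],
    [0,0,0],
    [0,0,0],
    [0,0,0]
  ]
}}

```text
time: 19.1
position: [0.478, -0.2235, 0.1486]
ee_rot: [0.083, 0.72, 0.685, 0.079]
ft_force: [0.9, -0.9, 0.4]
width: 0.0153
```

```bash
python3 - <<'E'
from chk import *
o,C=chk(20)
p,d=arm.read_camera('wrist')
# upright tilt: points along left upright
T=C
u=[]
for r in range(120,235,3):
    for c in range(260,345,1):
        P=C[r,c]
        if np.isfinite(P).all() and -.195<P[1]<-.165 and .02<P[2]<.16: u.append(P)
u=np.array(u); 
for z0 in np.arange(.02,.16,.02):
    k=u[(u[:,2]>=z0)&(u[:,2]<z0+.02)]; 
    if len(k): print(round(z0,2),len(k),np.median(k,0).round(4),k[:,0].min().round(4),k[:,0].max().round(4))
p,d=arm.read_camera('scene'); S=cloud('scene',d); np.savez('s20.npz',p=p,d=d)
u=S.reshape(-1,3); u=u[(u[:,0]>.44)&(u[:,0]<.53)&(u[:,1]>-.21)&(u[:,1]<-.15)&(u[:,2]>.004)]
for z0 in np.arange(.0,.18,.015):
    k=u[(u[:,2]>=z0)&(u[:,2]<z0+.015)]; 
    if len(k): print('S',round(z0,3),len(k),np.median(k,0).round(4))
save('s20.png',cv2.resize(p[110:260,250:430],None,fx=4.2,fy=4,interpolation=cv2.INTER_CUBIC))
E
```

```text
t 19.1 F [ 0.9 -0.9  0.4] M [-0.07  0.   -0.04] pos [ 0.478  -0.2235  0.1486] w 0.015297586439150876
bar surf z -26.286557934772997 past~ 20.286557934772997 jaw y 0.9480960020005378 n 513
bar world [ 0.47340359 -0.22327623  0.16830981] phi 13.161988381697972
0.02 10 [ 0.4745 -0.1828  0.0307] 0.4727 0.4778
0.04 24 [ 0.4742 -0.1852  0.056 ] 0.4726 0.4797
0.06 18 [ 0.4744 -0.1828  0.0683] 0.4728 0.4794
0.08 64 [ 0.4857 -0.186   0.0971] 0.4728 0.4991
0.1 76 [ 0.4881 -0.1868  0.1051] 0.4729 0.4993
0.12 37 [ 0.4744 -0.1828  0.1305] 0.473 0.4792
0.14 54 [ 0.475  -0.1827  0.1527] 0.4732 0.4801
S 0.0 87 [ 0.4714 -0.1747  0.0114]
S 0.015 49 [ 0.4464 -0.1615  0.0216]
S 0.03 25 [ 0.4723 -0.1817  0.035 ]
S 0.045 33 [ 0.4732 -0.1908  0.0576]
S 0.06 18 [ 0.4738 -0.1835  0.0664]
S 0.075 30 [ 0.4749 -0.1846  0.0849]
S 0.09 65 [ 0.4851 -0.1869  0.0986]
S 0.105 28 [ 0.4746 -0.1836  0.1104]
S 0.12 18 [ 0.4747 -0.1834  0.1289]
S 0.135 17 [ 0.4746 -0.1831  0.1432]
S 0.15 23 [ 0.4751 -0.1847  0.1596]
S 0.165 49 [ 0.4733 -0.1968  0.1705]
```

View pics/s20.png

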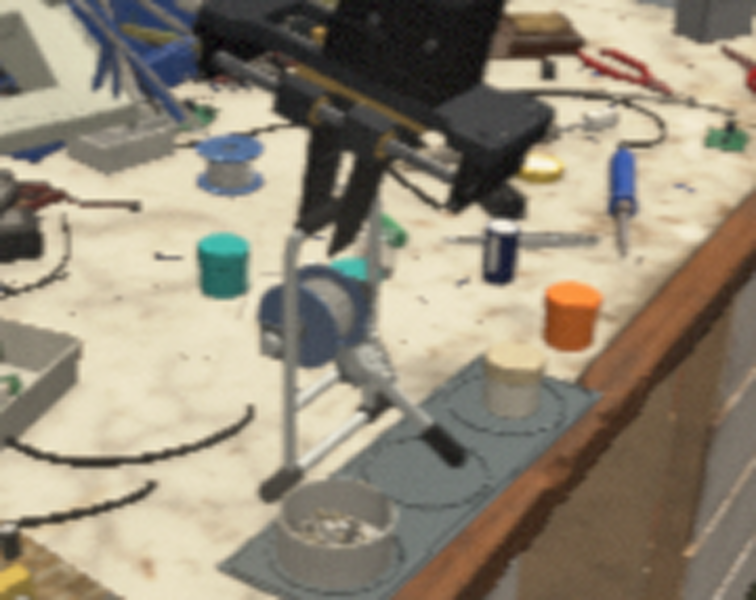

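{"fn": "servo_tool", "kwargs": {
  "xyz": [
    [-0.1,0,0],
    [-0.2,0,0],
    [-0.2,0,0],
    [-0.2,0,0]
  ],
  "angular": [
    [0,0,0],
    [0,0,0],
    [0,0,0],
    [0,0,0]
  ]
}}

```text
time: 19.65
position: [0.4762, -0.2235, 0.1487]
ee_rot: [0.083, 0.72, 0.685, 0.079]
ft_force: [1.7, 0.2, -0.7]
width: 0.0154
```

```bash
python3 - <<'E'
from chk import *
o,C=chk(21)
U=C[100:240,255:345].reshape(-1,3)
U=U[(U[:,1]>-.189)&(U[:,1]<-.178)&(U[:,2]>.025)&(U[:,2]<.15)&((U[:,2]<.08)|(U[:,2]>.118))]
xm=np.median(U[:,0]); U=U[abs(U[:,0]-xm)<.006]
k=np.polyfit(U[:,2],U[:,0],1); print(len(U),'tilt deg',np.degrees(np.arctan(k[0])))
K=C[205:245,190:245].reshape(-1,3); K=K[(K[:,2]>.006)&(K[:,0]<.44)]; 
for x0 in np.arange(.385,.44,.005):
    q=K[(K[:,0]>=x0)&(K[:,0]<x0+.005)]
    if len(q): print(round(x0,3),len(q),np.median(q[:,1]).round(4),q[:,2].max().round(4))
E
```

```text
t 19.65 F [ 1.7  0.2 -0.7] M [ 0.05 -0.22  0.03] pos [ 0.4762 -0.2235  0.1487] w 0.015433296417142512
bar surf z -26.382280671603276 past~ 20.382280671603276 jaw y 0.9493678401943932 n 511
bar world [ 0.47157417 -0.22324408  0.16852035] phi 13.193848736103275
304 tilt deg -0.23727925493364527
0.39 1 -0.2631 0.0061
0.395 25 -0.2482 0.0165
0.4 59 -0.2474 0.0204
0.405 67 -0.2463 0.0259
0.41 71 -0.2452 0.0304
0.415 76 -0.245 0.0327
0.42 59 -0.2434 0.0373
0.425 40 -0.2429 0.0406
```

View pics/w21.png

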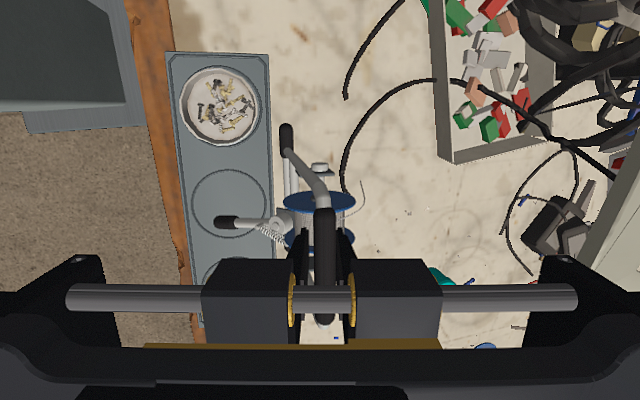

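{"fn": "servo_tool", "kwargs": {
  "xyz": [
    [0.05,0,0],
    [0.1,0,0],
    [0.15,0,0],
    [0.15,0,0],
    [0.15,0,0],
    [0.15,0,0]
  ],
  "angular": [
    [0,0,0],
    [0,0,0],
    [0,0,0],
    [0,0,0],
    [0,0,0],
    [0,0,0]
  ],
  "hand": 0
}}

```text
time: 20.3
position: [0.4777, -0.2238, 0.1489]
ee_rot: [0.083, 0.72, 0.685, 0.079]
ft_force: [0.7, 0.2, 3.6]
width: 0.0112
```

```bash
cat >> chk.py <<'E'
def tilt(C):
    U=C[100:240,255:345].reshape(-1,3)
    U=U[(U[:,1]>-.189)&(U[:,1]<-.178)&(U[:,2]>.025)&(U[:,2]<.15)&((U[:,2]<.08)|(U[:,2]>.118))]
    xm=np.median(U[:,0]); U=U[abs(U[:,0]-xm)<.006]
    k=np.polyfit(U[:,2],U[:,0],1); print(len(U),'tilt deg',np.degrees(np.arctan(k[0])))
    K=C[205:245,190:245].reshape(-1,3); K=K[(K[:,2]>.006)&(K[:,0]<.44)]
    for x0 in np.arange(.385,.41,.005):
        q=K[(K[:,0]>=x0)&(K[:,0]<x0+.005)]
        if len(q): print(round(x0,3),len(q),np.median(q[:,1]).round(4),q[:,2].max().round(4))
E
python3 - <<'E'
from chk import *
o,C=chk(22); tilt(C)
p,d=arm.read_camera('scene'); np.savez('s22.npz',p=p,d=d); save('s22.png',cv2.resize(p[110:260,250:430],None,fx=4.2,fy=4,interpolation=cv2.INTER_CUBIC))
E
```

```text
t 20.3 F [0.7 0.2 3.6] M [-0.18 -0.16 -0.03] pos [ 0.4777 -0.2238  0.1489] w 0.01119293774812504
bar surf z -26.206591841424625 past~ 20.206591841424625 jaw y -0.04492955656516066 n 566
bar world [ 0.47308291 -0.22352124  0.16861962] phi 13.188027581992126
298 tilt deg -0.04711610850634906
0.395 30 -0.2483 0.017
0.4 63 -0.2471 0.0224
0.405 70 -0.2455 0.0269
```

View pics/s22.png

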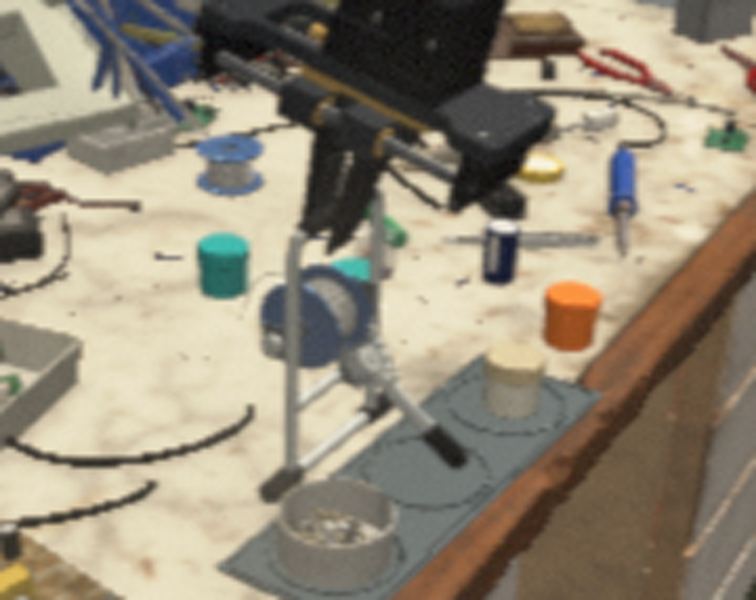

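View pics/w22.png

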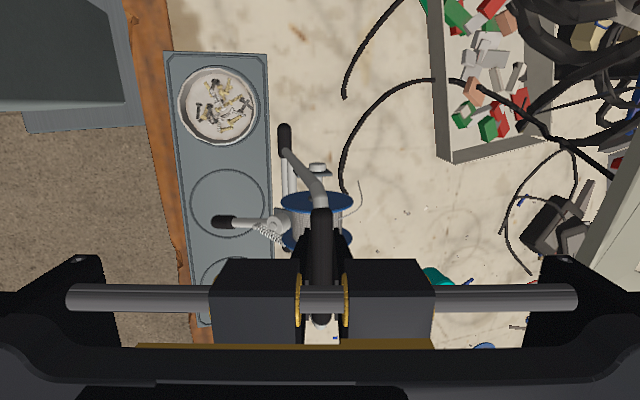

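{"fn": "servo_tool", "kwargs": {
  "xyz": [
    [-0.05,0,-0.05],
    [-0.1,0,-0.05],
    [-0.15,0,-0.05],
    [-0.15,0,-0.05],
    [-0.15,0,-0.05]
  ],
  "angular": [
    [0,0,0],
    [0,0,0],
    [0,0,0],
    [0,0,0],
    [0,0,0]
  ]
}}

```text
time: 20.9
position: [0.4769, -0.2237, 0.149]
ee_rot: [0.084, 0.72, 0.685, 0.08]
ft_force: [2.6, 0.2, 4.9]
width: 0.0115
```

```bash
python3 - <<'E'
from chk import *
o,C=chk(23); tilt(C)
E
```

```text
t 20.9 F [2.6 0.2 4.9] M [-0.04 -0.8  -0.01] pos [ 0.4769 -0.2237  0.149 ] w 0.011505241560979306
bar surf z -26.21896372304039 past~ 20.21896372304039 jaw y -0.044104945482254375 n 562
bar world [ 0.47223389 -0.22345967  0.1686449 ] phi 13.29386136916173
297 tilt deg -0.4197046125044642
0.395 34 -0.2485 0.0175
0.4 63 -0.2467 0.0214
0.405 70 -0.2458 0.027
```

{"fn": "servo_tool", "kwargs": {
  "xyz": [
    [0.05,0,0],
    [0.05,0,0],
    [0.05,0,0],
    [0.05,0,0],
    [0.05,0,0],
    [0.05,0,0]
  ],
  "angular": [
    [0,0,0],
    [0,0,0],
    [0,0,0],
    [0,0,0],
    [0,0,0],
    [0,0,0]
  ]
}}

```text
time: 21.55
position: [0.4772, -0.2238, 0.149]
ee_rot: [0.084, 0.72, 0.685, 0.08]
ft_force: [2.1, -0.6, 5.9]
width: 0.0109
```

```bash
python3 - <<'E'
from chk import *
o,C=chk(24); tilt(C)
p,d=arm.read_camera('top'); save('t24.png',cv2.resize(p[125:285,190:510],None,fx=2.5,fy=2.5,interpolation=cv2.INTER_CUBIC))
p,d=arm.read_camera('scene'); save('s24.png',cv2.resize(p[140:260,270:400],None,fx=6,fy=5,interpolation=cv2.INTER_CUBIC))
E
```

```text
t 21.55 F [ 2.1 -0.6  5.9] M [-0.06 -0.6  -0.06] pos [ 0.4772 -0.2238  0.149 ] w 0.01088725730953819
bar surf z -26.231611654983197 past~ 20.231611654983197 jaw y -0.044914668950175554 n 570
bar world [ 0.47256677 -0.2235173   0.16864754] phi 13.262716872873868
301 tilt deg -0.20209029981359694
0.39 2 -0.2635 0.0062
0.395 33 -0.2485 0.0165
0.4 64 -0.2466 0.0217
0.405 74 -0.2459 0.0263
```

View pics/t24.png

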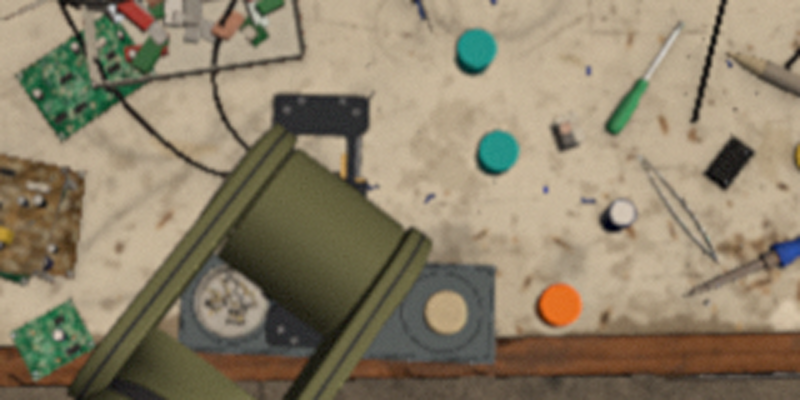

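View pics/s24.png

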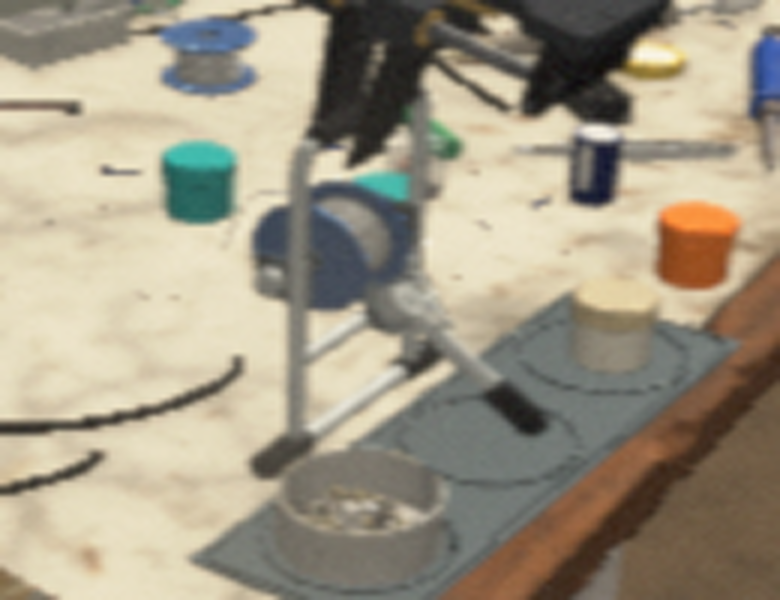

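The caddy is upright and gripped, and the kickstand is on the mat. The pot is inside the free ring (top view (447,311), ring centred near (441,309)), and the tin and the loose parts look unmoved. I hand in.

```bash
python3 - <<'E'
from station import arm
print(arm.close_job())
E
```

```text
the job is handed in; nothing more can be done
None
```

The job is done and handed in at about 21.7 s. The caddy stands upright on its foot bar and kickstand, and the gripper still holds the handle bar.

1. **Flux pot:** I slid it sideways with the slightly open fingers, without lifting it. It sits wholly inside the free right-hand ring, a few mm off centre. The tin and loose parts look unmoved in the pictures.
2. **Kickstand:** I pushed it past dead centre and it snapped out. The pushes turned the caddy by about 6° and shifted it about 1 cm, so I measured its position again before gripping the handle.
3. **Tipping up:** During the lift the bar crept towards the fingertips, the foot bar slid about 8 mm forwards, and the downward push rose to about 14 N. At about 80° I opened the fingers by 3–4 mm, keeping the bar caged. I moved them down to hold the bar about 20 mm from the tips, pushed the caddy upright, and closed again on the bar.

**Last checks:**
- The frame measured −0.2° from vertical. The readings over the last few steps ranged from 0 to −0.4°, about the measurement noise.
- The handle bar is at 168.6 mm high, against the 168 mm given.
- A small forward push met resistance, so I take the kickstand's foot to be loaded on the mat.
- The wrist force is about 2 N horizontally and 6 N vertically, and the grip is closed on the bar.
- I checked the kickstand from the pictures and that contact only; I did not measure its joint angle.

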